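# Refill the wheel feed rail from the stock drawer

### The job

Pull open the top drawer of the parts cabinet, lay all the small black nylon wheels from it flat in the level loading tray of the feed rail, then lift the tray by its handle so that the wheels run along the guide rail, through the outlet and down in single file into the grooved rail. Afterwards lower the tray back to level and push the drawer fully shut; leave the gearmotor in the drawer and the tools and other things on the cabinet and table where they are.

Things in the scene. Friction and masses are not known exactly. Their poses are not given: they have to be found in the camera images.
- cab_drawer0 (a joint): Top drawer of the grey three-drawer parts cabinet. Travel in m: 0 fully shut, 0.166 fully out; slides straight out of the cabinet's front, which looks roughly towards the robot, and stays where left (about 1 N of friction). May stand up to 12 mm open at the start.
- cab_drawer0_handle (a point): Middle of the top drawer's handle, a horizontal round steel bar 120 mm long, 11 mm thick, 35 mm out from the drawer's front. Axes are the drawer's: x into the cabinet (it opens towards -x), y along the bar, z up. Inside: x = +56 to +251 mm, y = +-149 mm, floor at z = -23 mm, walls 39 mm high; a cross divider at x = +165 to +169 mm keeps the wheels in the front part.
- cab: The parts cabinet, 240 deep (x) x 340 wide (y) x 200 mm high, fixed to the table. Origin at the centre of its underside, front at x = -120 mm, x points to its back, z up. The shut top drawer's handle is at x = -155, z = 162 mm, 38 mm below the cabinet's top; the drawer's floor is 139 mm above the table.
- gearmotor: Yellow gearmotor lying in the rear part of the top drawer, behind the divider; it stays there. 65 mm long along its y axis (a block, and a motor can at its +y end), 22 mm wide, 18 mm high. Origin at the middle of its underside.
- tray (a joint): Angle in rad of the loading tray about its hinge at the head of the feed rail: 0 level, on its rest; 0.70 with the handle end lifted fully. The hinge is stiff (0.75 N m): the tray stays at any angle where it is left; lifting takes 4 to 7 N at the handle. 0.5 or more is needed for the wheels to slide surely.
- tray_lip (a point): Middle of the tray's outlet edge, on the floor and on the hinge line. Axes turn with the tray: x out of the tray to the rail, y along the hinge, z up from the floor. Floor: aluminium, slippery (friction 0.12 to 0.18), x = -200 mm (handle end) to 0, y = -50 to +50 mm, inside walls 10 mm high, 4 mm thick. Level, the floor is 125 mm above the table.
- tray_guide (a point): Middle of the tray's slanting guide rail, a steel strip 10 mm high, 6 mm thick; turns with the tray, axes as tray_lip. It runs from the outlet's edge (tray_lip x 0, y -11 mm) back to the +y side wall (x -98, y +50 mm) and turns the wheels into the outlet, which is open from y = -50 to -11 mm at x = 0. Two wheels abreast may jam there: best laid in one row.
- tray_handle (a point): Middle of the tray's handle, a round steel bar 80 mm long, 11 mm thick, along y, 35 mm clear of the tray's handle end: at x = -239, z = +3 mm in tray_lip's axes, so it swings on a 239 mm radius about the hinge line. Turns with the tray.
- rail: Grooved feed rail: aluminium channel 215 mm long sloping down at 24 degrees from the tray's outlet. Origin at its upper end; x down along the groove, y across, z out of the groove's floor (z = 0). The groove is centred on y = -30.5 mm, 41 mm wide, 26 mm deep; lips 5.5 mm wide overhang it from x = 30 to 165 mm; an end stop closes it at x = 209 mm. Holds five wheels.
- wheel1: Small robot wheel of smooth hard nylon, black rim and grey hub, 34 mm diameter, 16 mm thick, about 30 g, lying flat (axle upright) in the top drawer at the start. Origin at the centre of its underside, z along its axle. Absent in some runs (three to five wheels are there).
- wheel2: Small robot wheel of smooth hard nylon, black rim and grey hub, 34 mm diameter, 16 mm thick, about 30 g, lying flat (axle upright) in the top drawer at the start. Origin at the centre of its underside, z along its axle. Absent in some runs (three to five wheels are there).
- wheel3: Small robot wheel of smooth hard nylon, black rim and grey hub, 34 mm diameter, 16 mm thick, about 30 g, lying flat (axle upright) in the top drawer at the start. Origin at the centre of its underside, z along its axle. Absent in some runs (three to five wheels are there).
- wheel4: Small robot wheel of smooth hard nylon, black rim and grey hub, 34 mm diameter, 16 mm thick, about 30 g, lying flat (axle upright) in the top drawer at the start. Origin at the centre of its underside, z along its axle. Absent in some runs (three to five wheels are there).
- wheel5: Small robot wheel of smooth hard nylon, black rim and grey hub, 34 mm diameter, 16 mm thick, about 30 g, lying flat (axle upright) in the top drawer at the start. Origin at the centre of its underside, z along its axle. Absent in some runs (three to five wheels are there).
- pliers: Pliers, 130 mm long, dark steel with dark grips, a bystander on top of the parts cabinet. Origin at the centre of its underside, roughly.
- driver: Screwdriver with a green handle, a bystander on the table. Origin at the centre of its underside, roughly.
- tape: Roll of adhesive tape, 90 mm diameter, 35 mm high, a bystander on the table. Origin at the centre of its underside, roughly.
- breadboard: White breadboard, 115 x 55 mm, 14 mm high, a bystander on the table. Origin at the centre of its underside, roughly.
- cell_holder: Black holder with four AA cells, 60 x 64 x 17 mm, a bystander on the table. Origin at the centre of its underside, roughly.
- meter: Yellow multimeter, 130 x 75 x 41 mm, lying on its back, a bystander on the table. Origin at the centre of its underside, roughly.

How it is judged:
By the outcome, as a careful person would: the job done as asked, in the order asked, and still so for the second after the job is handed in, with the robot touching nothing.
Of wheel1, wheel2, wheel3, wheel4, wheel5 only 3 to 5 are there at a start; the rules pass over those that are not, and their reading is None.
At some moment in a run one of wheel1, wheel2, wheel3, wheel4, wheel5 may be knocked a few centimetres aside while the robot is not near it.
Once in a run the grip may slacken for a moment while it holds something.
It also fails if it takes over 210 s, if anything falls off the work surface, if the arm or the gripper's body presses on something with over 40 N, if the wrist force passes 120 N, or if a joint passes its speed limit or range.

### The arm

A 6-joint arm with a two-finger parallel gripper is mounted at the origin on the work surface. World frame = base frame: x ahead of the robot, y to its left, z up, the work surface at z = 0. Lengths are in m, angles in rad, forces in N, time in s.
With the tool pointing down it reaches from about 0.3 to 0.875 m from the base axis. Payload 6.4 kg.
Tool frame: the origin (TCP) lies midway between the tips of the shut fingers; the grasp point (between the pads) lies 19 mm behind it (ctrl.pinch_z is the distance from the TCP to the grasp point, in m); z points along the fingers, y is the line along which they close (so a half turn about z gives the same grasp; the last joint's range is limited). The gripper opens to 85 mm and grips with 20 to 120 N. Pads are 22 mm wide; open, the fingers measure 114 mm over their backs; the gripper's body (76 mm by 85 mm) begins 54 mm behind the grasp point. The pads swing forward as they close: fully open they stand 13 mm farther back than shut.
Start: joints at [-1.363, 0.181, 1.607, -0, 1.354, -0.206], TCP at [0.231, -0.526, 0.231] pointing down, gripper open.
Joint ranges: [-2.99, 2.99], [-0.89, 2.07], [0.3, 2.58], [-1.14, 4.28], [0, 2.63], [-3.12, 3.12]. Speed limits (rad/s): [2.57, 2.57, 3.01, 3.14, 3.14, 3.14].

### API

Orientations are given as a unit quaternion [w, x, y, z].
In Python, from bench import ctrl gives the robot as it stands.
- The arm moves only by the tool apply_moves, never from a script. Its argument "moves" is a list of rows, each an object with "jaw": the opening, from 0 (shut) to 1 (fully open); "offset": the shift along the tool's x, y, z in mm, a list of three; "rot": the turn, a rotation vector about the tool's x, y, z in degrees, a list of three. In form: [{"jaw": jaw, "offset": [dx, dy, dz], "rot": [ax, ay, az]}, ...]. A call has exactly 5 rows; each row shifts and turns the commanded pose from where the row before left it, along the tool's axes as they then stand; what a row does not reach is not made up. A row lasts 1/8 s, in which the tool goes at most 62.5 mm and 10.7 degrees, less where a joint would pass 70% of its speed; a pose out of reach is approached as far as the arm can. A call is refused whole if a number of a shift passes 62.5 or a number of a turn 10.7, either way. A call with a gripper value outside its range is refused whole. The fingers move at their own pace and stop on an object; the grip force is fixed at half the most. Time passes only in rows, so rows that do not move let the fingers close, or fill a call up. It gives the time, the measured TCP pose, the force, the opening and the grip force at its end, in the units of the state.
- ctrl.get_obs(): the state, without advancing time (a new reading comes with each control period).
- ctrl.camera(name): name is "side" or "top"; returns (picture, depth): 480x640x3 uint8, red, green, blue; 480x640 float32, m along the optical axis (not along the pixel's ray), 0 where there is no reading.
- ctrl.camera_params(name): a dict with "K" (3x3 intrinsics, pixels), "cam_to_world" (4x4, takes a point from camera to world coordinates). Camera axes: x right, y down, z forward; pixel columns grow to the right and rows downward; lengths in m; the calibration is good to about 2 mm. A picture is of the moment at which its call begins. camera_params takes no time and is no camera call.
- ctrl.hand_in(): hands the job in; it is judged then, once.
Trained networks look in the newest picture that a camera, given by its name, has taken for a name from the list of things; names that differ only in an ending like _2 or _b are one class to them, and where a whole thing is asked for, a point or a joint stands for the part that bears it (a point fixed in the world has none). Each returns a list of dicts, best first, with "score" (0 to 1); they miss things now and then, are a little off and sometimes report something else, mostly with a low value. They report only what shows in the picture. A call takes as long as a camera call.
- ctrl.outline_of(camera, target): "region" (480x640 bool, what is visible of it) and "position" ([column, row] in pixels, amid what is visible of it).
The state is a dict: "time_s": time; "q": joint angles; "dq": joint speeds; "joint_efforts": joint torques, N m; "eef_pos": TCP position; "eef_rot": TCP orientation; "wrist_force": force on the tool from outside, world axes, zero at the start; "torque": the same for the moment, N m; "opening": opening from 0.0 (shut) to 1.0 (fully open); "grasp_force": force on a finger pad.
Only numpy, scipy, OpenCV 4.12 (cv2) and the standard library are available. Lean on these libraries where they do the work, as an engineer would, in place of code of your own. Each camera call takes 0.05 s, during which the arm holds its last target. There are 200 camera calls.

## Working session

There is one attempt and no reset: what is moved stays moved. The work goes in short steps, Python scripts to look and compute and a tool call to move; the robot and the scene stay as the last step left them, time stands still between calls to the robot, and variables do not carry over. Pictures are saved under pics/ and viewed, at most 14 in all, crops included, and the job is handed in when it is done.

Besides the shell and the picture viewer there is one more tool, called as a command line: name --argument value ..., lists and objects as JSON in quotes. apply_moves: Moves the arm, as the interface text tells. Its arguments: {"type":"object","properties":{"moves":{"type":"array"}},"required":["moves"]}

```bash
ls; mkdir -p pics
cat > h.py <<'E'
import numpy as np, cv2
from bench import ctrl
from scipy.spatial.transform import Rotation as R
def snap(n,fn=None):
    im,d=ctrl.camera(n)
    if fn: cv2.imwrite('pics/'+fn,im[:,:,::-1])
    return im,d
def cloud(n,d):
    p=ctrl.camera_params(n);K=p['K'];T=p['cam_to_world']
    v,u=np.mgrid[:480,:640]
    P=np.stack([(u-K[0,2])/K[0,0]*d,(v-K[1,2])/K[1,1]*d,d],-1)
    W=P@T[:3,:3].T+T[:3,3]; W[d==0]=np.nan
    return W
def find(n,t,W,k=1):
    r=[]
    for o in ctrl.outline_of(n,t)[:k]:
        m=o['region']; r.append((o['score'],np.round(o['position']),m.sum(),np.round(np.nanmedian(W[m],0),4),m))
    return r
E
python3 - <<'E'
from h import *
for n in('side','top'):
    im,d=snap(n,n+'0.png');W=cloud(n,d)
    np.save(n+'W.npy',W)
    print(n,np.round(ctrl.camera_params(n)['cam_to_world'],3).tolist())
    for t in('cab','cab_drawer0_handle','tray','tray_lip','tray_handle','tray_guide','rail','wheel1','gearmotor'):
        for r in find(n,t,W,3 if t in('wheel1',) else 1):print(t,r[:4])
o=ctrl.get_obs();print({k:np.round(v,3) for k,v in o.items()})
E
```

```text
pics
side [[-0.799, -0.407, 0.442, -0.15], [-0.601, 0.534, -0.595, 0.928], [0.006, -0.741, -0.671, 1.158], [0.0, 0.0, 0.0, 1.0]]
cab (0.61, array([230., 258.]), np.int64(12906), array([0.6168, 0.261 , 0.1917]))
cab_drawer0_handle (0.78, array([255., 267.]), np.int64(2246), array([0.5635, 0.2358, 0.1685]))
tray (0.72, array([355., 199.]), np.int64(1412), array([ 0.5417, -0.2158,  0.128 ]))
tray_lip (0.69, array([356., 199.]), np.int64(1383), array([ 0.5401, -0.2156,  0.128 ]))
tray_handle (0.84, array([355., 198.]), np.int64(1459), array([ 0.5428, -0.2161,  0.128 ]))
tray_guide (0.69, array([352., 201.]), np.int64(1433), array([ 0.5418, -0.2151,  0.1279]))
top [[0.017, -0.995, 0.098, 0.357], [-1.0, -0.018, -0.007, 0.007], [0.008, -0.098, -0.995, 1.795], [0.0, 0.0, 0.0, 1.0]]
cab (0.73, array([252., 182.]), np.int64(12788), array([0.6623, 0.1989, 0.2002]))
tray (0.9, array([406., 235.]), np.int64(3169), array([ 0.5331, -0.2189,  0.127 ]))
tray_lip (0.66, array([407., 233.]), np.int64(3140), array([ 0.5345, -0.2189,  0.127 ]))
tray_handle (0.89, array([407., 232.]), np.int64(3210), array([ 0.5344, -0.2188,  0.127 ]))
tray_guide (0.68, array([215., 320.]), np.int64(263), array([0.2881, 0.3077, 0.0236]))
rail (0.55, array([406., 158.]), np.int64(1318), array([ 0.7443, -0.2245,  0.0928]))
{'time_s': np.float64(1.0), 'q': array([-1.363,  0.181,  1.607,  0.   ,  1.354, -0.206]), 'dq': array([ 0.001, -0.   ,  0.001,  0.001, -0.   ,  0.   ]), 'joint_efforts': array([ 1.0000e-03, -4.4484e+01, -3.5169e+01, -0.0000e+00,  0.0000e+00,
        0.0000e+00]), 'eef_pos': array([ 0.231, -0.526,  0.231]), 'eef_rot': array([-0.   ,  0.979,  0.205,  0.   ]), 'wrist_force': array([-0.023,  0.011, -0.046]), 'torque': array([-0.011,  0.017,  0.064]), 'grasp_force': np.float64(0.0), 'opening': np.float64(0.998)}
```

View pics/top0.png

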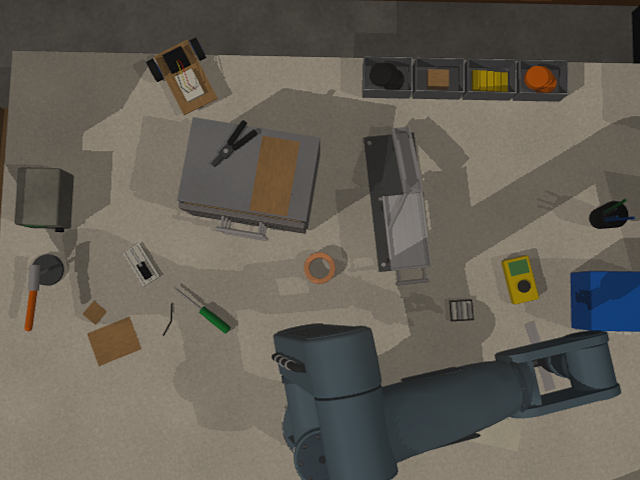

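View pics/side0.png

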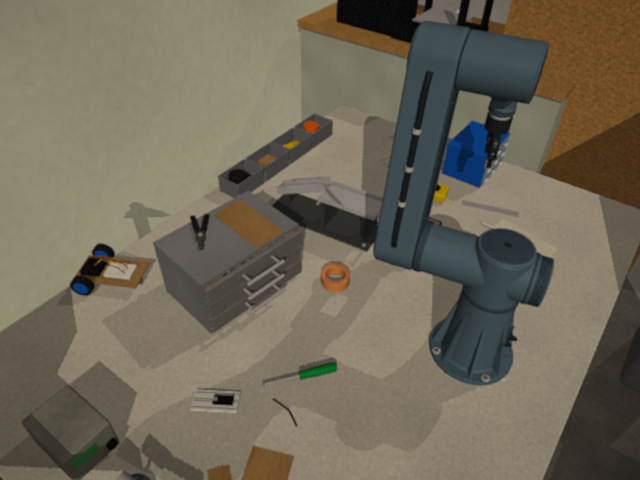

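The top picture shows the cabinet at (250,175) with handles at (243,228), the tray at (405,232) with its handle at (411,277), and the rail at (404,160). The side picture shows three drawer handles at about (265,275). Next I fit the geometry.

```bash
python3 - <<'E'
from h import *
W=np.load('topW.npy')
z=W[...,2]
def rect(m):
    p=W[m][:,:2].astype(np.float32); r=cv2.minAreaRect(p*1000); print(np.round(r[0],1),np.round(r[1],1),r[2]); print(np.round(cv2.boxPoints(r)).tolist())
x,y=W[...,0],W[...,1]
m=(abs(z-.2)<.006)&(x>.4)&(x<.95)&(y>-.0)&(y<.45); m=cv2.morphologyEx(m.astype(np.uint8),cv2.MORPH_OPEN,np.ones((5,5)))>0
print('cab',m.sum(),np.nanmedian(z[m]));rect(m)
for nm in('top','side'):
    W=np.load(nm+'W.npy');z=W[...,2];x,y=W[...,0],W[...,1]
    m=(z>.1)&(z<.185)&(x>.4)&(x<.75)&(y>0)&(y<.45)&(abs(z-.2)>.015)
    a=W[m]; print(nm,m.sum()); 
    m=(abs(z-.164)<.009)&(x>.4)&(x<.62)&(y>.0)&(y<.45); print('handle',m.sum(),np.round(W[m][::max(1,m.sum()//40)],3).tolist())
W=np.load('topW.npy');z=W[...,2];x,y=W[...,0],W[...,1]
m=(abs(z-.125)<.006)&(x>.4)&(x<.7)&(y>-.4)&(y<-.1); m=cv2.morphologyEx(m.astype(np.uint8),cv2.MORPH_OPEN,np.ones((3,3)))>0
print('tray',m.sum(),np.nanmedian(z[m]));rect(m)
for r in range(255,290,3): print(r,np.round(W[r,395:430:3],3).tolist()) if r>262 else 0
E
python3 - <<'E'
import cv2
im=cv2.imread('pics/top0.png')
cv2.imwrite('pics/c1.png',cv2.resize(im[110:295,170:440],None,fx=2.9,fy=2.9,interpolation=cv2.INTER_CUBIC))
E
```

```text
cab 1781 0.20063811019779831
[692.8 206.4] [337.7 222. ] 82.10659790039062
[[560.0, 54.0], [780.0, 24.0], [826.0, 358.0], [606.0, 389.0]]
top 1005
handle 362 [[0.613, 0.045, 0.172], [0.586, 0.388, 0.171], [0.581, 0.359, 0.169], [0.578, 0.335, 0.16], [0.574, 0.311, 0.172], [0.571, 0.292, 0.156], [0.568, 0.264, 0.164], [0.566, 0.134, 0.173], [0.566, 0.052, 0.167], [0.557, 0.275, 0.163], [0.556, 0.19, 0.16], [0.551, 0.274, 0.168], [0.548, 0.276, 0.168], [0.545, 0.276, 0.169], [0.542, 0.281, 0.171], [0.547, 0.124, 0.155], [0.542, 0.178, 0.168], [0.537, 0.292, 0.167], [0.539, 0.178, 0.172], [0.535, 0.29, 0.165], [0.535, 0.262, 0.172], [0.539, 0.07, 0.165], [0.533, 0.271, 0.166], [0.533, 0.244, 0.168], [0.53, 0.279, 0.164], [0.53, 0.252, 0.169], [0.53, 0.228, 0.168], [0.527, 0.262, 0.171], [0.528, 0.239, 0.166], [0.528, 0.213, 0.164], [0.525, 0.244, 0.168], [0.525, 0.214, 0.172], [0.526, 0.191, 0.167], [0.523, 0.229, 0.164], [0.523, 0.191, 0.168], [0.52, 0.22, 0.171], [0.521, 0.197, 0.165], [0.521, 0.172, 0.169], [0.518, 0.186, 0.169], [0.515, 0.183, 0.171], [0.514, 0.17, 0.161]]
side 2998
[... 3006 characters left out ...]
.402, -0.245, 0.135], [0.403, -0.254, 0.13], [0.403, -0.261, 0.138], [0.407, -0.293, -0.005], [0.406, -0.3, 0.005]]
285 [[0.396, -0.206, -0.004], [0.397, -0.214, -0.003], [0.397, -0.222, 0.002], [0.397, -0.232, -0.005], [0.397, -0.24, 0.003], [0.397, -0.249, -0.001], [0.397, -0.258, -0.005], [0.397, -0.265, 0.006], [0.397, -0.275, -0.0], [0.398, -0.284, -0.003], [0.398, -0.292, -0.0], [0.398, -0.3, 0.007]]
288 [[0.388, -0.205, -0.001], [nan, nan, nan], [0.388, -0.222, 0.002], [0.388, -0.232, -0.006], [0.388, -0.241, -0.006], [0.388, -0.248, 0.004], [0.389, -0.258, -0.003], [0.389, -0.266, 0.002], [0.389, -0.275, -0.0], [0.389, -0.286, -0.013], [0.389, -0.291, 0.006], [0.389, -0.301, -0.001]]
```

View pics/c1.png

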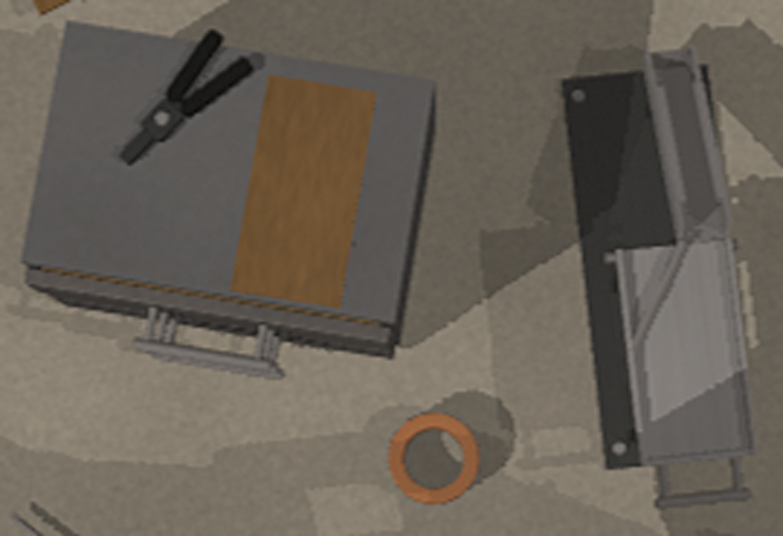

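The crop shows the cabinet, its three stacked handles (the top bar is outermost) and the level tray with its guide rail. The tray's hinge is at about (675,240) in the crop. I'll write a move planner and approach the handle.

```bash
cat >> h.py <<'E'
def downR(yaw,pitch=0):
    # tool z down, tool x at world yaw; pitch: extra turn about tool x (deg)
    c,s=np.cos(np.radians(yaw)),np.sin(np.radians(yaw))
    return R.from_matrix(np.array([[c,s,0],[s,-c,0],[0,0,-1.]]))*R.from_euler('x',pitch,degrees=True)
def pose():
    o=ctrl.get_obs();q=o['eef_rot'];return np.array(o['eef_pos']),R.from_quat([q[1],q[2],q[3],q[0]])
def plan(wps,step=58,ang=10,start=None):
    p,r=start or pose(); n=0
    for w in wps:
        P=np.array(w[0]);Q=downR(w[1],w[2] if len(w)>2 else 0)
        rv=(r.inv()*Q).as_rotvec(degrees=True); L=np.linalg.norm(P-p)*1000
        k=max(int(np.ceil(L/step)),int(np.ceil(np.linalg.norm(rv)/ang)),1)
        for i in range(1,k+1):
            T=p+(P-p)*i/k if i<=k else P
            rr=np.round(rv/k,1) ; 
            if i==1: cp,cr,P0=p.copy(),r,p.copy()
            T=P0+(P-P0)*i/k
            off=np.round(cr.inv().apply(T-cp)*1000,0)
            print([int(a) for a in off],[float(a) for a in rr])
            cp=cp+cr.apply(off/1000);cr=cr*R.from_rotvec(rr,degrees=True);n+=1
        p,r=cp,cr; print('--',np.round(p,3),n)
E
python3 - <<'E'
from h import *
plan([([.231,-.45,.33],23.7),([.525,.230,.30],82.2),([.525,.230,.20],82.2)])
E
```

```text
[10, -23, -33] [-0.0, -0.0, 0.0]
[10, -24, -33] [-0.0, -0.0, 0.0]
[11, -23, -33] [-0.0, -0.0, 0.0]
-- [ 0.231 -0.45   0.33 ] 3
[42, -39, 2] [0.0, -0.0, -4.5]
[44, -35, 3] [0.0, -0.0, -4.5]
[48, -32, 2] [0.0, -0.0, -4.5]
[49, -28, 2] [0.0, -0.0, -4.5]
[52, -24, 3] [0.0, -0.0, -4.5]
[53, -20, 2] [0.0, -0.0, -4.5]
[55, -16, 2] [0.0, -0.0, -4.5]
[56, -11, 3] [0.0, -0.0, -4.5]
[56, -7, 2] [0.0, -0.0, -4.5]
[57, -2, 2] [0.0, -0.0, -4.5]
[57, 2, 3] [0.0, -0.0, -4.5]
[57, 6, 2] [0.0, -0.0, -4.5]
[56, 11, 2] [0.0, -0.0, -4.5]
-- [0.525 0.23  0.3  ] 16
[0, 0, 50] [0.0, -0.0, 0.0]
[0, 0, 50] [0.0, -0.0, 0.0]
-- [0.525 0.23  0.2  ] 18
```

apply_moves --moves '[{"jaw":0.35,"offset":[10,-23,-33],"rot":[0,0,0]},{"jaw":0.35,"offset":[10,-24,-33],"rot":[0,0,0]},{"jaw":0.35,"offset":[11,-23,-33],"rot":[0,0,0]},{"jaw":0.35,"offset":[42,-39,2],"rot":[0,0,-4.5]},{"jaw":0.35,"offset":[44,-35,3],"rot":[0,0,-4.5]}]'

```text
time_s: 1.62
eef_pos: [0.2768, -0.3446, 0.3259]
eef_rot: [0.001, 0.959, 0.282, 0.0]
wrist_force: [0.5, 0.3, 0.2]
opening: 0.354
grasp_force: 0.0
```

apply_moves --moves '[{"jaw":0.35,"offset":[48,-32,2],"rot":[0,0,-4.5]},{"jaw":0.35,"offset":[49,-28,2],"rot":[0,0,-4.5]},{"jaw":0.35,"offset":[52,-24,3],"rot":[0,0,-4.5]},{"jaw":0.35,"offset":[53,-20,2],"rot":[0,0,-4.5]},{"jaw":0.35,"offset":[55,-16,2],"rot":[0,0,-4.5]}]'

```text
time_s: 2.25
eef_pos: [0.3897, -0.0819, 0.3146]
eef_rot: [0.001, 0.886, 0.464, 0.0]
wrist_force: [0.9, 0.2, 0.8]
opening: 0.347
grasp_force: 0.0
```

apply_moves --moves '[{"jaw":0.35,"offset":[56,-11,3],"rot":[0,0,-4.5]},{"jaw":0.35,"offset":[56,-7,2],"rot":[0,0,-4.5]},{"jaw":0.35,"offset":[57,-2,2],"rot":[0,0,-4.5]},{"jaw":0.35,"offset":[57,2,3],"rot":[0,0,-4.5]},{"jaw":0.35,"offset":[57,6,2],"rot":[0,0,-4.5]}]'

```text
time_s: 2.88
eef_pos: [0.5026, 0.18, 0.3024]
eef_rot: [0.0, 0.778, 0.628, 0.0]
wrist_force: [0.5, -1.1, -0.9]
opening: 0.35
grasp_force: 0.0
```

apply_moves --moves '[{"jaw":0.35,"offset":[56,11,2],"rot":[0,0,-4.5]},{"jaw":0.35,"offset":[0,0,0],"rot":[0,0,0]},{"jaw":0.35,"offset":[0,0,50],"rot":[0,0,0]},{"jaw":0.35,"offset":[0,0,20],"rot":[0,0,0]},{"jaw":0.35,"offset":[0,0,0],"rot":[0,0,0]}]'

```text
time_s: 3.5
eef_pos: [0.5234, 0.2293, 0.2285]
eef_rot: [-0.001, 0.754, 0.657, -0.002]
wrist_force: [0.2, 0.2, 0.4]
opening: 0.352
grasp_force: 0.0
```

Run:
```python
from h import *
a=np.radians(-7.8);X=np.array([np.cos(a),np.sin(a)]);Y=np.array([-X[1],X[0]])
for n in('top','side'):
    W=np.load(n+'W.npy');p=W.reshape(-1,3);l=(p[:,:2]-[.684,.207])@np.c_[X,Y]
    m=(p[:,2]>.15)&(p[:,2]<.18)&(l[:,0]>-.19)&(l[:,0]<-.14)&(abs(l[:,1])<.075)
    q=np.c_[l,p[:,2]][m]
    print(n,m.sum(),np.round(np.percentile(q,[2,20,50,80,98],axis=0)*1000).tolist())
    print(np.polyfit(q[:,1],q[:,0],1))
im,d=snap('side','s1.png')
cv2.imwrite('pics/c2.png',cv2.resize(im[170:350,150:390,::-1],None,fx=3,fy=3,interpolation=cv2.INTER_CUBIC))
```

```text
top 233 [[-164.0, -61.0, 160.0], [-162.0, -44.0, 164.0], [-159.0, 0.0, 168.0], [-155.0, 44.0, 170.0], [-142.0, 62.0, 175.0]]
[ 0.00948518 -0.15764852]
side 206 [[-167.0, -58.0, 161.0], [-164.0, -42.0, 165.0], [-162.0, 8.0, 168.0], [-156.0, 50.0, 170.0], [-143.0, 64.0, 173.0]]
[ 0.01181205 -0.1600054 ]
```

View pics/c2.png

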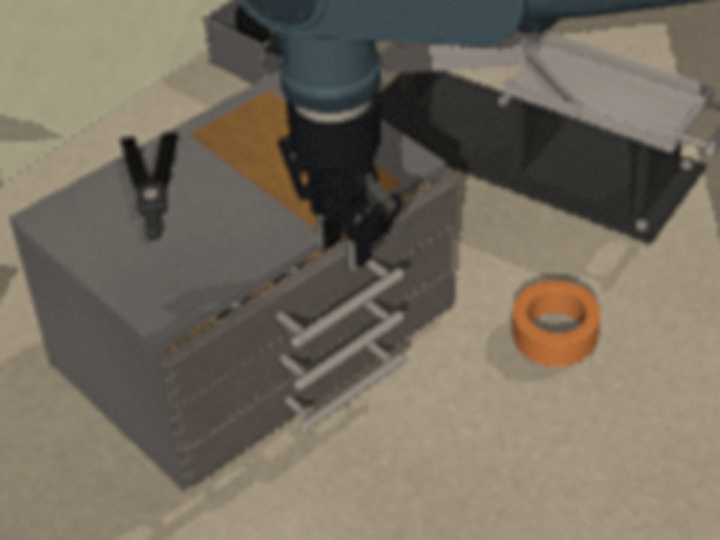

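The crop shows the gripper above the middle of the top bar (345,305), with the bar in front of the gap.

apply_moves --moves '[{"jaw":0.35,"offset":[0,2,30],"rot":[0,0,0]},{"jaw":0.35,"offset":[0,0,30],"rot":[0,0,0]},{"jaw":0.35,"offset":[0,0,25],"rot":[0,0,0]},{"jaw":0.35,"offset":[0,0,0],"rot":[0,0,0]},{"jaw":0.0,"offset":[0,0,0],"rot":[0,0,0]}]'

```text
time_s: 4.18
eef_pos: [0.5278, 0.23, 0.1475]
eef_rot: [0.001, 0.754, 0.657, 0.001]
wrist_force: [-9.0, 0.3, 6.6]
opening: 0.153
grasp_force: 6.6
```

apply_moves --moves '[{"jaw":0.0,"offset":[0,0,0],"rot":[0,0,0]},{"jaw":0.0,"offset":[0,0,0],"rot":[0,0,0]},{"jaw":0.0,"offset":[0,0,0],"rot":[0,0,0]},{"jaw":0.0,"offset":[0,-10,0],"rot":[0,0,0]},{"jaw":0.0,"offset":[0,-10,0],"rot":[0,0,0]}]'

```text
time_s: 4.8
eef_pos: [0.5085, 0.2329, 0.1475]
eef_rot: [0.001, 0.754, 0.657, 0.002]
wrist_force: [1.0, -0.2, 6.5]
opening: 0.106
grasp_force: 59.6
```

apply_moves --moves '[{"jaw":0.0,"offset":[0,-20,0],"rot":[0,0,0]},{"jaw":0.0,"offset":[0,-25,0],"rot":[0,0,0]},{"jaw":0.0,"offset":[0,-25,0],"rot":[0,0,0]},{"jaw":0.0,"offset":[0,-25,0],"rot":[0,0,0]},{"jaw":0.0,"offset":[0,-20,0],"rot":[0,0,0]}]'

```text
time_s: 5.42
eef_pos: [0.3941, 0.2494, 0.1475]
eef_rot: [0.001, 0.754, 0.657, 0.003]
wrist_force: [2.5, 3.1, 6.9]
opening: 0.102
grasp_force: 59.8
```

apply_moves --moves '[{"jaw":0.0,"offset":[0,-13,0],"rot":[0,0,0]},{"jaw":0.0,"offset":[0,-8,0],"rot":[0,0,0]},{"jaw":0.0,"offset":[0,0,0],"rot":[0,0,0]},{"jaw":0.35,"offset":[0,0,0],"rot":[0,0,0]},{"jaw":0.35,"offset":[0,0,0],"rot":[0,0,0]}]'

```text
time_s: 6.05
eef_pos: [0.3722, 0.2511, 0.1455]
eef_rot: [0.0, 0.754, 0.657, 0.0]
wrist_force: [-0.3, 0.8, 1.9]
opening: 0.354
grasp_force: 1.2
```

apply_moves --moves '[{"jaw":0.35,"offset":[0,0,-20],"rot":[0,0,0]},{"jaw":0.35,"offset":[0,0,-50],"rot":[0,0,0]},{"jaw":0.35,"offset":[-20,0,-55],"rot":[0,0,0]},{"jaw":0.35,"offset":[-60,0,0],"rot":[0,0,0]},{"jaw":0.6,"offset":[-60,0,0],"rot":[0,0,0]}]'

```text
time_s: 6.68
eef_pos: [0.353, 0.1113, 0.2709]
eef_rot: [0.001, 0.753, 0.658, 0.0]
wrist_force: [1.3, -0.8, -0.5]
opening: 0.547
grasp_force: 0.0
```

apply_moves --moves '[{"jaw":0.6,"offset":[-60,0,0],"rot":[0,0,0]},{"jaw":0.6,"offset":[-60,0,0],"rot":[0,0,0]},{"jaw":0.6,"offset":[-60,0,0],"rot":[0,0,0]},{"jaw":0.6,"offset":[-60,0,0],"rot":[0,0,0]},{"jaw":0.6,"offset":[0,0,0],"rot":[0,0,0]}]'

```text
time_s: 7.3
eef_pos: [0.3194, -0.1293, 0.2701]
eef_rot: [-0.0, 0.757, 0.654, -0.001]
wrist_force: [-0.1, 1.0, 0.1]
opening: 0.601
grasp_force: 0.0
```

Run:
```python
from h import *
H=np.array([.371,.2505]);a=np.radians(-7.8);X=np.array([np.cos(a),np.sin(a)]);Y=np.array([-X[1],X[0]])
for n in('top','side'):
    im,d=snap(n,n+'2.png');W=cloud(n,d);np.save(n+'W2.npy',W)
    if n=='top': cv2.imwrite('pics/c3.png',cv2.resize(im[170:290,160:340,::-1],None,fx=4.4,fy=4.4,interpolation=cv2.INTER_CUBIC))
    for t in('wheel1','gearmotor'):
        for r in find(n,t,W,8):print(n,t,r[:4],np.round((r[3][:2]-H)@np.c_[X,Y],3), 'std',np.round(np.nanmean(W[r[4]],0)[:2],4))
```

```text
top wheel1 (0.68, array([240., 246.]), np.int64(118), array([0.4972, 0.2286, 0.1555])) [ 0.128 -0.005] std [0.4977 0.229 ]
top wheel1 (0.54, array([247., 202.]), np.int64(18440), array([0.607 , 0.2097, 0.197 ])) [ 0.239 -0.008] std [0.605  0.2138]
top wheel1 (0.5, array([208., 252.]), np.int64(127), array([0.4663, 0.3047, 0.1551])) [0.087 0.067] std [0.466  0.3052]
top gearmotor (0.65, array([408., 236.]), np.int64(3260), array([ 0.5322, -0.2191,  0.1269])) [ 0.223 -0.443] std [ 0.5311 -0.2193]
top gearmotor (0.52, array([221., 211.]), np.int64(164), array([0.5839, 0.2842, 0.1565])) [0.206 0.062] std [0.5832 0.2849]
side wheel1 (0.63, array([281., 289.]), np.int64(60), array([0.4592, 0.2449, 0.1565])) [0.088 0.006] std [0.4592 0.2448]
side wheel1 (0.61, array([274., 280.]), np.int64(134), array([0.4945, 0.2363, 0.155 ])) [0.124 0.003] std [0.4957 0.2349]
side wheel1 (0.54, array([264., 302.]), np.int64(77), array([0.4678, 0.3118, 0.1564])) [0.088 0.074] std [0.4676 0.3109]
side gearmotor (0.58, array([234., 276.]), np.int64(230), array([0.5843, 0.2898, 0.1571])) [0.206 0.068] std [0.585  0.2891]
```

View pics/c3.png

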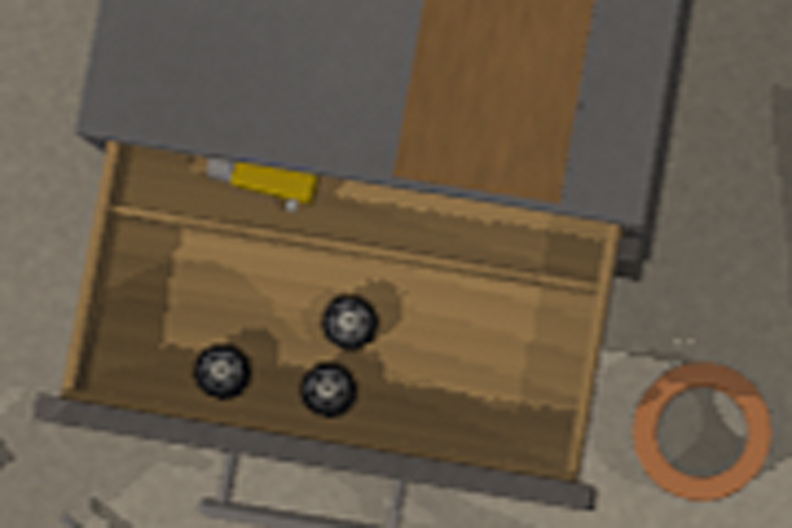

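The crop shows three wheels, at (222,370), (328,389) and (350,321). The yellow gearmotor is behind the divider at (270,180).

```bash
cat >> h.py <<'E'
def px2w(n,uv,z):
    p=ctrl.camera_params(n);T=p['cam_to_world'];v=T[:3,:3]@np.linalg.inv(p['K'])@[uv[0],uv[1],1]
    return T[:3,3]+v*(z-T[2,3])/v[2]
def wheels(im,n,z,box,thr=45):
    x0,y0,x1,y1=box;m=np.zeros((480,640),np.uint8);m[y0:y1,x0:x1]=(im[y0:y1,x0:x1].max(2)<thr)
    c,_=cv2.findContours(m,cv2.RETR_EXTERNAL,cv2.CHAIN_APPROX_NONE);out=[]
    for k in c:
        if len(k)>14:
            e=cv2.fitEllipse(k); out.append((np.round(e[0],1),np.round(e[1],1),np.round(px2w(n,e[0],z),4)))
    return out
E
python3 - <<'E'
from h import *
im=cv2.imread('pics/top2.png')[:,:,::-1]
for t in(35,45,55):print(t,*wheels(im,'top',.155,(195,225,280,275),t),sep='\n')
im=cv2.imread('pics/side2.png')[:,:,::-1]
for t in(45,):print(t,*wheels(im,'side',.155,(245,270,300,320),t),sep='\n')
W=np.load('topW2.npy')
# tray fit
z=W[...,2];x,y=W[...,0],W[...,1]
a=np.radians(6.8);X=np.array([np.cos(a),np.sin(a)]);Y=np.array([-X[1],X[0]])
m=(z>.1)&(z<.15)&(x>.38)&(x<.7)&(y>-.32)&(y<-.12)
l=W[m][:,:2]@np.c_[X,Y];np.save('tl.npy',l)
h=l[(l[:,0]<l[:,0].min()+.008)];print('xmin',np.round(np.percentile(l[:,0],[0.2,1,50,99])*1000,1),'ends y',h[:,1].min(),h[:,1].max())
# edges of tray per slice
for s in np.arange(.42,.62,.03):
    q=l[abs(l[:,0]-s)<.015,1]; print(round(s,3),np.round([q.min(),q.max()],4))
s0=l[:,0].min()
print(np.histogram(l[:,0]-s0,bins=np.arange(0,.27,.006))[0])
E
python3 - <<'E'
import cv2
im=cv2.imread('pics/top2.png')
cv2.imwrite('pics/c4.png',cv2.resize(im[120:290,350:450],None,fx=3.5*1,fy=3.5,interpolation=cv2.INTER_CUBIC))
E
```

```text
35
(array([234.4, 258.2]), array([10.7, 10.8]), array([0.4564, 0.24  , 0.155 ]))
(array([210.2, 254. ]), array([10.5, 11.4]), array([0.4663, 0.3045, 0.155 ]))
(array([238.8, 242.8]), array([10.6, 11.3]), array([0.4976, 0.2295, 0.155 ]))
45
(array([234.3, 258.1]), array([10.5, 10.9]), array([0.4565, 0.2402, 0.155 ]))
(array([210.1, 254.1]), array([10.7, 11.2]), array([0.4662, 0.3045, 0.155 ]))
(array([239.1, 243. ]), array([10.7, 10.9]), array([0.497 , 0.2286, 0.155 ]))
55
(array([234.3, 258.2]), array([11.7, 12.1]), array([0.4565, 0.2401, 0.155 ]))
(array([210.3, 254.1]), array([11.7, 12.4]), array([0.4662, 0.3041, 0.155 ]))
(array([239.2, 242.8]), array([11.5, 11.9]), array([0.4975, 0.2283, 0.155 ]))
45
(array([261., 303.]), array([4.3, 8.4]), array([0.4689, 0.3152, 0.155 ]))
(array([279.7, 290.4]), array([3.9, 7.5]), array([0.4584, 0.2531, 0.155 ]))
(array([274.5, 281.9]), array([ 7.9, 10.9]), array([0.4889, 0.238 , 0.155 ]))
xmin [369.2 371.5 516.3 661.8] ends y -0.32519714698892577 -0.23531168503381644
0.42 [-0.3358 -0.2256]
0.45 [-0.3342 -0.2249]
0.48 [-0.3346 -0.2258]
0.51 [-0.3344 -0.2254]
0.54 [-0.3327 -0.225 ]
0.57 [-0.3333 -0.2254]
0.6 [-0.3418 -0.2162]
[ 71  66  12  13  14  13  39  84  87  91  93  88  87  90  89  88  88  90
  90  91  88  88  91  90  87  91  88  90  89  81  94  83  87  93  85  94
  83  88  90 100  84  29  44  41]
```

View pics/c4.png

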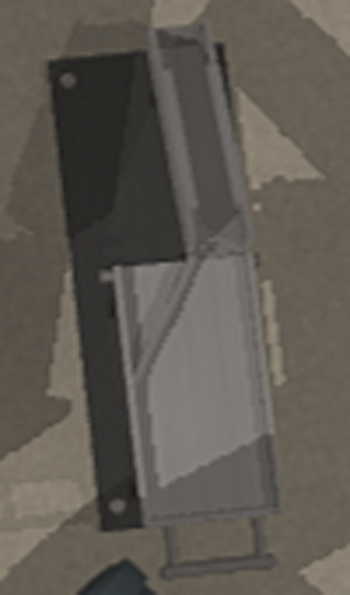

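The crop shows the tray's floor: hinge line at about (190,262), guide from (205,250) to (135,375), and handle at (215,567). It agrees with the fit (lip at 0.644, -0.205, yaw 6.8°). Now the rear wheel first.

Run:
```python
from h import *
plan([([.497,.2288,.27],172.2),([.497,.2288,.141],172.2)],step=60,ang=10)
```

```text
[41, 14, 0] [0.0, -0.0, -10.0]
[39, 21, 0] [0.0, -0.0, -10.0]
[34, 28, 0] [0.0, -0.0, -10.0]
[29, 33, 0] [0.0, -0.0, -10.0]
[22, 37, 0] [0.0, -0.0, -10.0]
[16, 41, 0] [0.0, -0.0, -10.0]
[8, 43, 0] [0.0, -0.0, -10.0]
[1, 44, 0] [0.0, -0.0, -10.0]
[-7, 43, 0] [0.0, -0.0, -10.0]
-- [0.497 0.228 0.27 ] 9
[0, 0, 43] [0.0, -0.0, 0.1]
[0, 0, 43] [0.0, -0.0, 0.1]
[0, 0, 43] [0.0, -0.0, 0.1]
-- [0.497 0.229 0.141] 12
```

apply_moves --moves '[{"jaw":0.6,"offset":[41,14,0],"rot":[0,0,-10]},{"jaw":0.6,"offset":[39,21,0],"rot":[0,0,-10]},{"jaw":0.6,"offset":[34,28,0],"rot":[0,0,-10]},{"jaw":0.6,"offset":[29,33,0],"rot":[0,0,-10]},{"jaw":0.6,"offset":[22,37,0],"rot":[0,0,-10]}]'

```text
time_s: 8.22
eef_pos: [0.419, 0.0733, 0.2704]
eef_rot: [0.0, 0.401, 0.916, 0.0]
wrist_force: [0.8, 0.2, 0.1]
opening: 0.598
grasp_force: 0.0
```

apply_moves --moves '[{"jaw":0.6,"offset":[16,41,0],"rot":[0,0,-10]},{"jaw":0.6,"offset":[8,43,0],"rot":[0,0,-10]},{"jaw":0.6,"offset":[1,44,0],"rot":[0,0,-10]},{"jaw":0.6,"offset":[-7,43,0],"rot":[0,0,-10]},{"jaw":0.6,"offset":[0,0,0],"rot":[0,0,0]}]'

```text
time_s: 8.85
eef_pos: [0.4974, 0.2305, 0.2696]
eef_rot: [-0.0, 0.064, 0.998, 0.0]
wrist_force: [-0.1, -0.7, -0.6]
opening: 0.599
grasp_force: 0.0
```

apply_moves --moves '[{"jaw":0.6,"offset":[0,-1,43],"rot":[0,0,0]},{"jaw":0.6,"offset":[0,0,43],"rot":[0,0,0]},{"jaw":0.6,"offset":[0,0,43],"rot":[0,0,0]},{"jaw":0.6,"offset":[0,0,0],"rot":[0,0,0]},{"jaw":0.0,"offset":[0,0,0],"rot":[0,0,0]}]'

```text
time_s: 9.48
eef_pos: [0.4974, 0.2259, 0.1418]
eef_rot: [-0.0, 0.068, 0.998, -0.0]
wrist_force: [-0.5, -0.6, -0.2]
opening: 0.406
grasp_force: 0.1
```

apply_moves --moves '[{"jaw":0.0,"offset":[0,0,0],"rot":[0,0,0]},{"jaw":0.0,"offset":[0,0,0],"rot":[0,0,0]},{"jaw":0.0,"offset":[0,0,-20],"rot":[0,0,0]},{"jaw":0.0,"offset":[0,0,-50],"rot":[0,0,0]},{"jaw":0.0,"offset":[0,0,-50],"rot":[0,0,0]}]'

```text
time_s: 10.1
eef_pos: [0.4974, 0.2254, 0.2624]
eef_rot: [-0.0, 0.068, 0.998, -0.0]
wrist_force: [0.6, -1.1, -0.1]
opening: 0.365
grasp_force: 59.5
```

Run:
```python
from h import *
plan([([.6078,-.2404,.24],96.8),([.6078,-.2404,.1295],96.8)],step=57,ang=10)
```

```text
[-19, -50, 2] [-0.0, -0.0, 8.4]
[-26, -46, 3] [-0.0, -0.0, 8.4]
[-33, -42, 2] [-0.0, -0.0, 8.4]
[-38, -36, 3] [-0.0, -0.0, 8.4]
[-44, -31, 2] [-0.0, -0.0, 8.4]
[-47, -24, 3] [-0.0, -0.0, 8.4]
[-51, -17, 2] [-0.0, -0.0, 8.4]
[-52, -9, 3] [-0.0, -0.0, 8.4]
[-53, -2, 2] [-0.0, -0.0, 8.4]
-- [ 0.607 -0.24   0.24 ] 9
[0, 0, 55] [-0.0, 0.0, -0.1]
[0, 0, 56] [-0.0, 0.0, -0.1]
-- [ 0.607 -0.24   0.129] 11
```

apply_moves --moves '[{"jaw":0.0,"offset":[-19,-50,2],"rot":[0,0,8.4]},{"jaw":0.0,"offset":[-26,-46,3],"rot":[0,0,8.4]},{"jaw":0.0,"offset":[-33,-42,2],"rot":[0,0,8.4]},{"jaw":0.0,"offset":[-38,-36,3],"rot":[0,0,8.4]},{"jaw":0.0,"offset":[-44,-31,2],"rot":[0,0,8.4]}]'

```text
time_s: 10.72
eef_pos: [0.5595, -0.0348, 0.2495]
eef_rot: [0.0, 0.423, 0.906, 0.0]
wrist_force: [0.4, 0.1, -0.6]
opening: 0.371
grasp_force: 59.6
```

apply_moves --moves '[{"jaw":0.0,"offset":[-47,-24,3],"rot":[0,0,8.4]},{"jaw":0.0,"offset":[-51,-17,2],"rot":[0,0,8.4]},{"jaw":0.0,"offset":[-52,-9,3],"rot":[0,0,8.4]},{"jaw":0.0,"offset":[-53,-2,2],"rot":[0,0,8.4]},{"jaw":0.0,"offset":[0,0,0],"rot":[0,0,0]}]'

```text
time_s: 11.35
eef_pos: [0.6076, -0.2438, 0.2385]
eef_rot: [-0.0, 0.667, 0.745, -0.0]
wrist_force: [0.4, 0.2, -0.5]
opening: 0.368
grasp_force: 59.6
```

Run:
```python
from h import *
o=ctrl.get_obs();print(o['opening'],o['grasp_force'],o['eef_pos'])
im,d=snap('side');W=cloud('side',d)
for r in find('side','wheel1',W,4):print(r[:4])
cv2.imwrite('pics/c5.png',cv2.resize(im[130:320,230:430,::-1],None,fx=3,fy=3,interpolation=cv2.INTER_CUBIC))
im,d=snap('top');print(*wheels(im,'top',.155,(195,225,280,275)),sep='\n')
```

```text
0.36833486392579545 59.62388277053833 [ 0.60762899 -0.24376285  0.23852218]
(0.67, array([282., 289.]), np.int64(112), array([0.4591, 0.2451, 0.1558]))
(array([234.3, 258.2]), array([10.7, 10.9]), array([0.4563, 0.2402, 0.155 ]))
(array([206.8, 257. ]), array([11.4, 12. ]), array([0.4583, 0.313 , 0.155 ]))
```

View pics/c5.png

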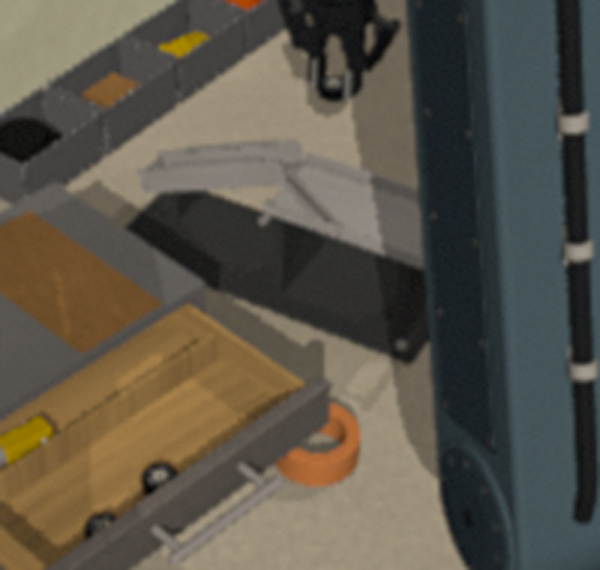

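The crop shows the wheel held level in the gripper at (330,85), and wheels in the drawer at (158,477) and (102,525). The second of these was knocked a little aside.

apply_moves --moves '[{"jaw":0.0,"offset":[3,0,50],"rot":[0,0,-0.5]},{"jaw":0.0,"offset":[0,0,40],"rot":[0,0,0]},{"jaw":0.0,"offset":[0,0,12],"rot":[0,0,0]},{"jaw":0.0,"offset":[0,0,6],"rot":[0,0,0]},{"jaw":0.0,"offset":[0,0,0],"rot":[0,0,0]}]'

```text
time_s: 12.12
eef_pos: [0.6085, -0.2369, 0.1329]
eef_rot: [0.001, 0.662, 0.75, 0.0]
wrist_force: [0.1, 0.2, -0.2]
opening: 0.366
grasp_force: 59.6
```

apply_moves --moves '[{"jaw":0.0,"offset":[-3,0,2],"rot":[0,0,0]},{"jaw":0.0,"offset":[0,0,2],"rot":[0,0,0]},{"jaw":0.0,"offset":[0,0,0],"rot":[0,0,0]},{"jaw":0.0,"offset":[0,0,0],"rot":[0,0,0]},{"jaw":0.0,"offset":[0,0,0],"rot":[0,0,0]}]'

```text
time_s: 12.75
eef_pos: [0.6083, -0.2402, 0.1279]
eef_rot: [0.001, 0.662, 0.75, 0.0]
wrist_force: [0.5, -1.4, 3.6]
opening: 0.367
grasp_force: 60.0
```

apply_moves --moves '[{"jaw":0.5,"offset":[0,0,0],"rot":[0,0,0]},{"jaw":0.5,"offset":[0,0,0],"rot":[0,0,0]},{"jaw":0.5,"offset":[0,0,-15],"rot":[0,0,0]},{"jaw":0.6,"offset":[0,0,-50],"rot":[0,0,0]},{"jaw":0.6,"offset":[0,0,-55],"rot":[0,0,0]}]'

```text
time_s: 13.38
eef_pos: [0.6076, -0.2395, 0.2487]
eef_rot: [-0.001, 0.662, 0.75, -0.0]
wrist_force: [0.2, -0.7, 0.4]
opening: 0.601
grasp_force: 0.0
```

Run:
```python
from h import *
plan([([.456,.240,.24],172.2),([.456,.240,.140],172.2)],step=58,ang=10)
```

```text
[55, -10, 1] [-0.0, -0.0, -8.3]
[56, -2, 1] [-0.0, -0.0, -8.3]
[55, 6, 1] [-0.0, -0.0, -8.3]
[55, 14, 1] [-0.0, -0.0, -8.3]
[51, 21, 1] [-0.0, -0.0, -8.3]
[48, 29, 1] [-0.0, -0.0, -8.3]
[43, 36, 1] [-0.0, -0.0, -8.3]
[38, 41, 1] [-0.0, -0.0, -8.3]
[31, 46, 1] [-0.0, -0.0, -8.3]
-- [0.456 0.24  0.24 ] 9
[0, 0, 50] [0.0, -0.0, -0.2]
[0, 0, 50] [0.0, -0.0, -0.2]
-- [0.456 0.24  0.14 ] 11
```

apply_moves --moves '[{"jaw":0.6,"offset":[55,-10,1],"rot":[0,0,-8.3]},{"jaw":0.6,"offset":[56,-2,1],"rot":[0,0,-8.3]},{"jaw":0.6,"offset":[55,6,1],"rot":[0,0,-8.3]},{"jaw":0.6,"offset":[55,14,1],"rot":[0,0,-8.3]},{"jaw":0.6,"offset":[51,21,1],"rot":[0,0,-8.3]}]'

```text
time_s: 14.0
eef_pos: [0.5231, 0.0279, 0.2435]
eef_rot: [0.001, 0.351, 0.936, 0.0]
wrist_force: [0.6, 0.4, 0.1]
opening: 0.603
grasp_force: 0.0
```

apply_moves --moves '[{"jaw":0.6,"offset":[48,29,1],"rot":[0,0,-8.3]},{"jaw":0.6,"offset":[43,36,1],"rot":[0,0,-8.3]},{"jaw":0.6,"offset":[38,41,1],"rot":[0,0,-8.3]},{"jaw":0.6,"offset":[31,46,1],"rot":[0,0,-8.3]},{"jaw":0.6,"offset":[0,0,0],"rot":[0,0,0]}]'

```text
time_s: 14.62
eef_pos: [0.455, 0.2427, 0.2394]
eef_rot: [0.0, 0.068, 0.998, 0.001]
wrist_force: [0.6, -0.3, -0.5]
opening: 0.603
grasp_force: 0.0
```

apply_moves --moves '[{"jaw":0.6,"offset":[0,0,40],"rot":[0,0,0]},{"jaw":0.6,"offset":[0,0,40],"rot":[0,0,0]},{"jaw":0.6,"offset":[0,0,19],"rot":[0,0,0]},{"jaw":0.6,"offset":[0,0,0],"rot":[0,0,0]},{"jaw":0.0,"offset":[0,0,0],"rot":[0,0,0]}]'

```text
time_s: 15.25
eef_pos: [0.4575, 0.2391, 0.1406]
eef_rot: [0.001, 0.072, 0.997, 0.0]
wrist_force: [-0.2, -0.0, 0.9]
opening: 0.402
grasp_force: 0.1
```

apply_moves --moves '[{"jaw":0.0,"offset":[0,0,0],"rot":[0,0,0]},{"jaw":0.0,"offset":[0,0,0],"rot":[0,0,0]},{"jaw":0.0,"offset":[0,0,-20],"rot":[0,0,0]},{"jaw":0.0,"offset":[0,0,-40],"rot":[0,0,0]},{"jaw":0.0,"offset":[0,0,-50],"rot":[0,0,0]}]'

```text
time_s: 15.88
eef_pos: [0.4555, 0.2392, 0.2498]
eef_rot: [-0.001, 0.071, 0.997, -0.0]
wrist_force: [0.9, -0.1, -0.8]
opening: 0.372
grasp_force: 59.5
```

Run:
```python
from h import *
a=np.radians(6.8);X=np.array([np.cos(a),np.sin(a)]);Y=np.array([-X[1],X[0]]);L=np.array([.6438,-.2049])
t=L-.098*X-.031*Y;print(t)
plan([([*t,.24],96.8),([*t,.131],96.8)],step=57,ang=10)
```

```text
[ 0.5501599  -0.24728552]
[-18, -52, 1] [-0.0, -0.0, 8.3]
[-26, -49, 1] [-0.0, -0.0, 8.3]
[-32, -45, 1] [-0.0, -0.0, 8.3]
[-38, -39, 1] [-0.0, -0.0, 8.3]
[-44, -34, 1] [-0.0, -0.0, 8.3]
[-48, -27, 2] [-0.0, -0.0, 8.3]
[-51, -20, 1] [-0.0, -0.0, 8.3]
[-54, -12, 1] [-0.0, -0.0, 8.3]
[-55, -4, 1] [-0.0, -0.0, 8.3]
-- [ 0.55  -0.248  0.24 ] 9
[0, 0, 54] [-0.1, 0.0, 0.2]
[0, 0, 55] [-0.1, 0.0, 0.2]
-- [ 0.55  -0.248  0.131] 11
```

apply_moves --moves '[{"jaw":0.0,"offset":[-18,-52,1],"rot":[0,0,8.3]},{"jaw":0.0,"offset":[-26,-49,1],"rot":[0,0,8.3]},{"jaw":0.0,"offset":[-32,-45,1],"rot":[0,0,8.3]},{"jaw":0.0,"offset":[-38,-39,1],"rot":[0,0,8.3]},{"jaw":0.0,"offset":[-44,-34,1],"rot":[0,0,8.3]}]'

```text
time_s: 16.5
eef_pos: [0.5092, -0.0329, 0.2448]
eef_rot: [0.0, 0.422, 0.906, 0.0]
wrist_force: [-0.1, 0.5, -0.3]
opening: 0.369
grasp_force: 59.6
```

```bash
cat > chk.py <<'E'
from h import *
a=np.radians(6.8);X=np.array([np.cos(a),np.sin(a)]);Y=np.array([-X[1],X[0]]);L=np.array([.6438,-.2049])
im,d=snap('top');W=cloud('top',d)
for r in find('top','wheel1',W,6):
    if r[2]<400: print(r[:4],'tray',np.round((px2w('top',r[1],.141)[:2]-L)@np.c_[X,Y]*1000))
print(*wheels(im,'top',.155,(195,225,280,275)),sep='\n')
E
python3 chk.py
```

```text
(0.58, array([205., 255.]), np.int64(144), array([0.4582, 0.3135, 0.1555])) tray [-116.  543.]
(0.5, array([415., 208.]), np.int64(131), array([ 0.6096, -0.2361,  0.1409])) tray [-46. -31.]
(array([206.8, 257. ]), array([11.5, 12.2]), array([0.4583, 0.313 , 0.155 ]))
```

apply_moves --moves '[{"jaw":0.0,"offset":[-48,-27,2],"rot":[0,0,8.3]},{"jaw":0.0,"offset":[-51,-20,1],"rot":[0,0,8.3]},{"jaw":0.0,"offset":[-54,-12,1],"rot":[0,0,8.3]},{"jaw":0.0,"offset":[-55,-4,1],"rot":[0,0,8.3]},{"jaw":0.0,"offset":[0,0,0],"rot":[0,0,0]}]'

```text
time_s: 17.23
eef_pos: [0.5512, -0.2504, 0.2389]
eef_rot: [0.0, 0.663, 0.748, -0.0]
wrist_force: [0.4, 1.0, -0.7]
opening: 0.37
grasp_force: 59.6
```

apply_moves --moves '[{"jaw":0.0,"offset":[0,0,50],"rot":[0,0,0]},{"jaw":0.0,"offset":[0,0,40],"rot":[0,0,0]},{"jaw":0.0,"offset":[0,0,12],"rot":[0,0,0]},{"jaw":0.0,"offset":[0,0,6],"rot":[0,0,0]},{"jaw":0.0,"offset":[0,0,0],"rot":[0,0,0]}]'

```text
time_s: 17.85
eef_pos: [0.552, -0.2475, 0.1327]
eef_rot: [0.001, 0.662, 0.75, 0.0]
wrist_force: [-0.8, -0.6, -0.3]
opening: 0.366
grasp_force: 59.6
```

apply_moves --moves '[{"jaw":0.0,"offset":[0,0,3],"rot":[0,0,0]},{"jaw":0.0,"offset":[0,0,2],"rot":[0,0,0]},{"jaw":0.0,"offset":[0,0,0],"rot":[0,0,0]},{"jaw":0.5,"offset":[0,0,0],"rot":[0,0,0]},{"jaw":0.5,"offset":[0,0,0],"rot":[0,0,0]}]'

```text
time_s: 18.48
eef_pos: [0.5511, -0.2475, 0.1263]
eef_rot: [-0.0, 0.662, 0.75, -0.0]
wrist_force: [0.8, -0.2, 0.1]
opening: 0.5
grasp_force: 0.0
```

apply_moves --moves '[{"jaw":0.5,"offset":[0,0,0],"rot":[0,0,0]},{"jaw":0.5,"offset":[0,0,-15],"rot":[0,0,0]},{"jaw":0.6,"offset":[0,0,-40],"rot":[0,0,0]},{"jaw":0.6,"offset":[0,0,-55],"rot":[0,0,0]},{"jaw":0.6,"offset":[0,0,0],"rot":[0,0,0]}]'

```text
time_s: 19.1
eef_pos: [0.554, -0.2494, 0.2436]
eef_rot: [0.006, 0.662, 0.75, 0.001]
wrist_force: [0.2, -1.4, 0.1]
opening: 0.601
grasp_force: 0.0
```

Run:
```python
from h import *
plan([([.4583,.313,.24],172.2)],step=59,ang=10)
```

```text
[57, -3, 0] [0.0, 0.1, -7.5]
[57, 5, 0] [0.0, 0.1, -7.5]
[55, 13, 0] [0.0, 0.1, -7.5]
[54, 19, 0] [0.0, 0.1, -7.5]
[51, 27, 0] [0.0, 0.1, -7.5]
[47, 32, 1] [0.0, 0.1, -7.5]
[42, 39, 0] [0.0, 0.1, -7.5]
[36, 43, 1] [0.0, 0.1, -7.5]
[31, 48, 0] [0.0, 0.1, -7.5]
[24, 52, 1] [0.0, 0.1, -7.5]
-- [0.458 0.313 0.24 ] 10
```

apply_moves --moves '[{"jaw":0.6,"offset":[57,-3,0],"rot":[0,0,-7.5]},{"jaw":0.6,"offset":[57,5,0],"rot":[0,0,-7.5]},{"jaw":0.6,"offset":[55,13,0],"rot":[0,0,-7.5]},{"jaw":0.6,"offset":[54,19,0],"rot":[0,0,-7.5]},{"jaw":0.6,"offset":[51,27,0],"rot":[0,0,-7.5]}]'

```text
time_s: 19.73
eef_pos: [0.5028, 0.0359, 0.2365]
eef_rot: [0.0, 0.384, 0.923, 0.0]
wrist_force: [1.2, 0.1, -0.4]
opening: 0.602
grasp_force: 0.0
```

apply_moves --moves '[{"jaw":0.6,"offset":[47,32,1],"rot":[0,0,-7.5]},{"jaw":0.6,"offset":[42,39,0],"rot":[0,0,-7.5]},{"jaw":0.6,"offset":[36,43,1],"rot":[0,0,-7.5]},{"jaw":0.6,"offset":[31,48,0],"rot":[0,0,-7.5]},{"jaw":0.6,"offset":[24,52,1],"rot":[0,0,-7.5]}]'

```text
time_s: 20.35
eef_pos: [0.4549, 0.3166, 0.2336]
eef_rot: [0.0, 0.067, 0.998, 0.0]
wrist_force: [1.2, -0.2, 0.5]
opening: 0.599
grasp_force: 0.0
```

apply_moves --moves '[{"jaw":0.6,"offset":[0,0,0],"rot":[0,0,0]},{"jaw":0.6,"offset":[0,0,0],"rot":[0,0,0]},{"jaw":0.6,"offset":[0,0,30],"rot":[0,0,0]},{"jaw":0.6,"offset":[0,0,10],"rot":[0,0,0]},{"jaw":0.6,"offset":[0,0,0],"rot":[0,0,0]}]'

```text
time_s: 20.98
eef_pos: [0.4555, 0.3136, 0.1927]
eef_rot: [-0.001, 0.07, 0.998, -0.0]
wrist_force: [-0.2, 0.3, 0.7]
opening: 0.602
grasp_force: 0.0
```

```bash
python3 chk.py
```

```text
(array([208.2, 251.4]), array([ 9.4, 47.8]), array([0.4732, 0.31  , 0.155 ]))
```

apply_moves --moves '[{"jaw":0.6,"offset":[-3,0,25],"rot":[0,0,0]},{"jaw":0.6,"offset":[0,0,25],"rot":[0,0,0]},{"jaw":0.6,"offset":[0,0,2],"rot":[0,0,0]},{"jaw":0.6,"offset":[0,0,0],"rot":[0,0,0]},{"jaw":0.0,"offset":[0,0,0],"rot":[0,0,0]}]'

```text
time_s: 21.7
eef_pos: [0.4595, 0.3148, 0.1429]
eef_rot: [0.001, 0.069, 0.998, 0.001]
wrist_force: [-0.1, -0.0, 0.3]
opening: 0.401
grasp_force: 0.6
```

apply_moves --moves '[{"jaw":0.0,"offset":[0,0,0],"rot":[0,0,0]},{"jaw":0.0,"offset":[0,0,0],"rot":[0,0,0]},{"jaw":0.0,"offset":[0,0,-20],"rot":[0,0,0]},{"jaw":0.0,"offset":[0,0,-40],"rot":[0,0,0]},{"jaw":0.0,"offset":[0,0,-45],"rot":[0,0,0]}]'

```text
time_s: 22.32
eef_pos: [0.4581, 0.3143, 0.2473]
eef_rot: [-0.0, 0.069, 0.998, -0.0]
wrist_force: [1.0, -0.2, -0.3]
opening: 0.367
grasp_force: 59.7
```

Run:
```python
from h import *
a=np.radians(6.8);X=np.array([np.cos(a),np.sin(a)]);Y=np.array([-X[1],X[0]]);L=np.array([.6438,-.2049])
t=L-.156*X-.031*Y;print(t)
plan([([*t,.24],96.8)],step=59,ang=10)
```

```text
[ 0.4925679  -0.25415295]
[-11, -56, 1] [-0.0, -0.0, 7.5]
[-19, -54, 0] [-0.0, -0.0, 7.5]
[-25, -51, 1] [-0.0, -0.0, 7.5]
[-32, -47, 1] [-0.0, -0.0, 7.5]
[-37, -43, 1] [-0.0, -0.0, 7.5]
[-43, -37, 0] [-0.0, -0.0, 7.5]
[-48, -32, 1] [-0.0, -0.0, 7.5]
[-51, -25, 1] [-0.0, -0.0, 7.5]
[-54, -18, 1] [-0.0, -0.0, 7.5]
[-56, -11, 0] [-0.0, -0.0, 7.5]
-- [ 0.493 -0.255  0.24 ] 10
```

apply_moves --moves '[{"jaw":0.0,"offset":[-11,-56,1],"rot":[0,0,7.5]},{"jaw":0.0,"offset":[-19,-54,0],"rot":[0,0,7.5]},{"jaw":0.0,"offset":[-25,-51,1],"rot":[0,0,7.5]},{"jaw":0.0,"offset":[-32,-47,1],"rot":[0,0,7.5]},{"jaw":0.0,"offset":[-37,-43,1],"rot":[0,0,7.5]}]'

```text
time_s: 22.95
eef_pos: [0.4756, 0.0285, 0.243]
eef_rot: [0.001, 0.388, 0.922, 0.0]
wrist_force: [1.5, 0.9, -0.3]
opening: 0.369
grasp_force: 59.7
```

```bash
python3 chk.py
```

```text
(0.66, array([420., 225.]), np.int64(137), array([ 0.553 , -0.2437,  0.142 ])) tray [-93. -39.]
(0.62, array([414., 207.]), np.int64(135), array([ 0.6097, -0.2365,  0.1412])) tray [-43. -29.]
```

apply_moves --moves '[{"jaw":0.0,"offset":[-43,-37,0],"rot":[0,0,7.5]},{"jaw":0.0,"offset":[-48,-32,1],"rot":[0,0,7.5]},{"jaw":0.0,"offset":[-51,-25,1],"rot":[0,0,7.5]},{"jaw":0.0,"offset":[-54,-18,1],"rot":[0,0,7.5]},{"jaw":0.0,"offset":[-56,-11,0],"rot":[0,0,7.5]}]'

```text
time_s: 23.68
eef_pos: [0.4938, -0.2555, 0.2397]
eef_rot: [0.0, 0.663, 0.749, 0.0]
wrist_force: [1.5, -0.4, 0.3]
opening: 0.364
grasp_force: 59.8
```

apply_moves --moves '[{"jaw":0.0,"offset":[0,0,20],"rot":[0,0,0]},{"jaw":0.0,"offset":[0,0,30],"rot":[0,0,0]},{"jaw":0.0,"offset":[0,0,30],"rot":[0,0,0]},{"jaw":0.0,"offset":[0,0,10],"rot":[0,0,0]},{"jaw":0.0,"offset":[0,0,0],"rot":[0,0,0]}]'

```text
time_s: 24.3
eef_pos: [0.4936, -0.2539, 0.1493]
eef_rot: [-0.0, 0.662, 0.75, 0.0]
wrist_force: [-0.4, -0.1, 0.0]
opening: 0.366
grasp_force: 59.8
```

apply_moves --moves '[{"jaw":0.0,"offset":[0,0,12],"rot":[0,0,0]},{"jaw":0.0,"offset":[0,0,6],"rot":[0,0,0]},{"jaw":0.0,"offset":[0,0,3],"rot":[0,0,0]},{"jaw":0.0,"offset":[0,0,0],"rot":[0,0,0]},{"jaw":0.0,"offset":[0,0,0],"rot":[0,0,0]}]'

```text
time_s: 24.92
eef_pos: [0.4939, -0.2548, 0.1289]
eef_rot: [0.001, 0.662, 0.75, 0.0]
wrist_force: [0.0, -0.1, 3.2]
opening: 0.369
grasp_force: 60.2
```

apply_moves --moves '[{"jaw":0.48,"offset":[0,0,0],"rot":[0,0,0]},{"jaw":0.48,"offset":[0,0,0],"rot":[0,0,0]},{"jaw":0.48,"offset":[0,0,-15],"rot":[0,0,0]},{"jaw":0.48,"offset":[0,0,-40],"rot":[0,0,0]},{"jaw":0.35,"offset":[0,0,-50],"rot":[0,0,0]}]'

```text
time_s: 25.55
eef_pos: [0.4928, -0.254, 0.2344]
eef_rot: [-0.001, 0.662, 0.75, -0.0]
wrist_force: [0.1, 0.1, 0.0]
opening: 0.351
grasp_force: 0.0
```

apply_moves --moves '[{"jaw":0.35,"offset":[0,-60,0],"rot":[0,0,0]},{"jaw":0.35,"offset":[0,-60,0],"rot":[0,0,0]},{"jaw":0.35,"offset":[0,-40,0],"rot":[0,0,0]},{"jaw":0.35,"offset":[0,0,0],"rot":[0,0,0]},{"jaw":0.35,"offset":[0,0,0],"rot":[0,0,0]}]'

```text
time_s: 26.18
eef_pos: [0.3352, -0.2746, 0.2343]
eef_rot: [0.001, 0.662, 0.749, -0.0]
wrist_force: [0.1, -0.4, 0.7]
opening: 0.352
grasp_force: 0.0
```

Run:
```python
from h import *
a=np.radians(6.8);X=np.array([np.cos(a),np.sin(a)]);Y=np.array([-X[1],X[0]]);L=np.array([.6438,-.2049])
im,d=snap('top');W=cloud('top',d)
for r in find('top','wheel1',W,6): print(r[:4],'tray',np.round((r[3][:2]-L)@np.c_[X,Y]*1000))
cv2.imwrite('pics/c6.png',cv2.resize(im[120:300,190:450,::-1],None,fx=3,fy=3,interpolation=cv2.INTER_CUBIC))
l=(W[...,:2]-L)@np.c_[X,Y];m=(l[...,0]<-.215)&(l[...,0]>-.26)&(abs(l[...,1])<.03)&(W[...,2]>.1)&(W[...,2]<.15)
print(m.sum(),np.round(np.percentile(l[m][:,0],[5,50,95])*1000),np.median(W[m][:,2]) if m.sum() else 0)
```

```text
(0.66, array([416., 207.]), np.int64(127), array([ 0.61  , -0.2375,  0.1409])) tray [-37. -28.]
(0.48, array([401., 236.]), np.int64(2873), array([ 0.5301, -0.2134,  0.1273])) tray [-114.    5.]
93 [-246. -241. -236.] 0.13343312061497814
```

View pics/c6.png

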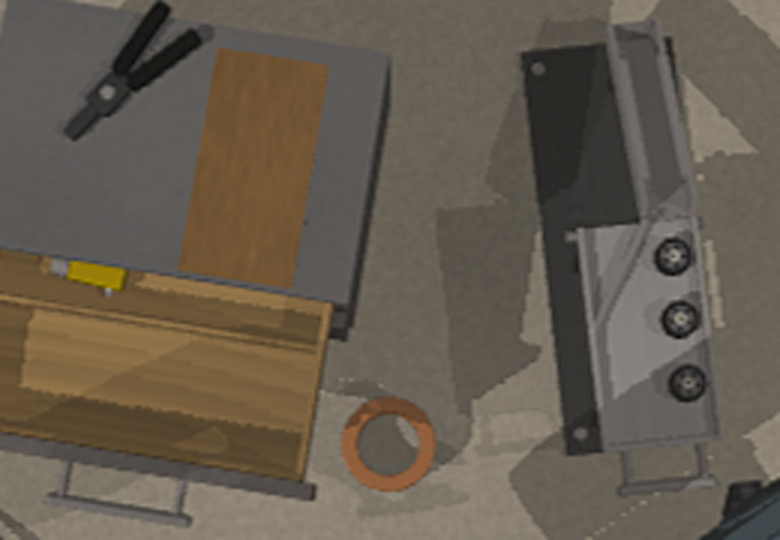

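The picture shows all three wheels in one row by the tray's right-hand wall, at (672,257), (680,319) and (686,383). The drawer's front part is empty and the tray handle is at (667,485). Now grip the tray handle.

apply_moves --moves '[{"jaw":0.35,"offset":[16,37,0],"rot":[0,0,0]},{"jaw":0.35,"offset":[16,37,0],"rot":[0,0,0]},{"jaw":0.35,"offset":[0,0,40],"rot":[0,0,0]},{"jaw":0.35,"offset":[0,0,0],"rot":[0,0,0]},{"jaw":0.35,"offset":[0,0,0],"rot":[0,0,0]}]'

```text
time_s: 26.9
eef_pos: [0.4046, -0.2334, 0.194]
eef_rot: [0.0, 0.662, 0.75, -0.0]
wrist_force: [-0.1, -0.3, -0.2]
opening: 0.348
grasp_force: 0.0
```

apply_moves --moves '[{"jaw":0.35,"offset":[0,1,40],"rot":[0,0,0]},{"jaw":0.35,"offset":[0,0,30],"rot":[0,0,0]},{"jaw":0.35,"offset":[0,0,12],"rot":[0,0,0]},{"jaw":0.35,"offset":[0,0,0],"rot":[0,0,0]},{"jaw":0.2,"offset":[0,0,0],"rot":[0,0,0]}]'

```text
time_s: 27.52
eef_pos: [0.4052, -0.2342, 0.1128]
eef_rot: [0.001, 0.662, 0.75, -0.001]
wrist_force: [-5.2, -1.8, 2.7]
opening: 0.198
grasp_force: 2.4
```

apply_moves --moves '[{"jaw":0.0,"offset":[0,0,0],"rot":[0,0,0]},{"jaw":0.0,"offset":[0,0,0],"rot":[0,0,0]},{"jaw":0.0,"offset":[0,0,0],"rot":[0,0,0]},{"jaw":0.0,"offset":[0,0,0],"rot":[0,0,0]},{"jaw":0.0,"offset":[0,0,0],"rot":[0,0,0]}]'

```text
time_s: 28.15
eef_pos: [0.402, -0.2345, 0.1128]
eef_rot: [-0.002, 0.662, 0.75, -0.003]
wrist_force: [-20.0, -3.6, 12.2]
opening: 0.099
grasp_force: 58.6
```

```bash
cat > arc.py <<'E'
from h import *
import sys
# rigid turn of the tool about the hinge line, in n rows of da deg
da=float(sys.argv[1]);n=int(sys.argv[2]);z0=float(sys.argv[3]) if len(sys.argv)>3 else .125
a=np.radians(6.8);Yv=np.array([-np.sin(a),np.cos(a),0]);L=np.array([.6438,-.2049,.125])
p,r=pose();D=R.from_rotvec(Yv*da,degrees=True)
print(np.round(p,4),r.as_quat().round(3))
for i in range(n):
    P=L+D.apply(p-L);Q=D*r
    print(np.round(r.inv().apply(P-p)*1000,1),np.round((r.inv()*Q).as_rotvec(degrees=True),2),np.round(P,3)); p,r=P,Q
E
python3 arc.py 4 9
```

```text
[ 0.402  -0.2345  0.1128] [ 0.662  0.75  -0.003 -0.002]
[ -0.   -0.4 -17. ] [ 4.    0.03 -0.  ] [ 0.402 -0.235  0.13 ]
[ -0.   -0.4 -17. ] [ 4.    0.03 -0.  ] [ 0.403 -0.234  0.147]
[ -0.   -0.4 -17. ] [ 4.    0.03 -0.  ] [ 0.405 -0.234  0.164]
[ -0.   -0.4 -17. ] [ 4.    0.03 -0.  ] [ 0.408 -0.234  0.18 ]
[ -0.   -0.4 -17. ] [ 4.    0.03 -0.  ] [ 0.412 -0.233  0.197]
[ -0.   -0.4 -17. ] [ 4.    0.03 -0.  ] [ 0.418 -0.233  0.213]
[ -0.   -0.4 -17. ] [ 4.    0.03 -0.  ] [ 0.425 -0.232  0.229]
[ -0.   -0.4 -17. ] [ 4.    0.03 -0.  ] [ 0.432 -0.231  0.244]
[ -0.   -0.4 -17. ] [ 4.    0.03 -0.  ] [ 0.441 -0.23   0.258]
```

apply_moves --moves '[{"jaw":0.0,"offset":[0,-4,0],"rot":[0,0,0]},{"jaw":0.0,"offset":[0,-0.2,-8.5],"rot":[2,0,0]},{"jaw":0.0,"offset":[0,-0.4,-17],"rot":[4,0,0]},{"jaw":0.0,"offset":[0,-0.4,-17],"rot":[4,0,0]},{"jaw":0.0,"offset":[0,-0.4,-17],"rot":[4,0,0]}]'

```text
time_s: 28.78
eef_pos: [0.4062, -0.234, 0.1718]
eef_rot: [-0.079, 0.657, 0.744, -0.092]
wrist_force: [4.0, -2.9, -7.6]
opening: 0.104
grasp_force: 58.8
```

```bash
python3 arc.py 4 5
```

```text
[ 0.4062 -0.234   0.1718] [ 0.657  0.744 -0.092 -0.079]
[ -0.1  -0.3 -17. ] [ 4.    0.02 -0.02] [ 0.41  -0.234  0.188]
[ -0.1  -0.3 -17. ] [ 4.    0.02 -0.02] [ 0.415 -0.233  0.205]
[ -0.1  -0.3 -17. ] [ 4.    0.02 -0.02] [ 0.421 -0.232  0.221]
[ -0.1  -0.3 -17. ] [ 4.    0.02 -0.02] [ 0.428 -0.231  0.236]
[ -0.1  -0.3 -17. ] [ 4.    0.02 -0.02] [ 0.436 -0.23   0.251]
```

apply_moves --moves '[{"jaw":0.0,"offset":[0,-0.3,-17],"rot":[4,0,0]},{"jaw":0.0,"offset":[0,-0.3,-17],"rot":[4,0,0]},{"jaw":0.0,"offset":[0,-0.3,-17],"rot":[4,0,0]},{"jaw":0.0,"offset":[0,-0.3,-17],"rot":[4,0,0]},{"jaw":0.0,"offset":[0,-0.3,-17],"rot":[4,0,0]}]'

```text
time_s: 29.4
eef_pos: [0.4365, -0.2302, 0.2499]
eef_rot: [-0.192, 0.633, 0.717, -0.219]
wrist_force: [3.2, -5.0, -7.9]
opening: 0.105
grasp_force: 58.9
```

apply_moves --moves '[{"jaw":0.0,"offset":[0,0,0],"rot":[0,0,0]},{"jaw":0.0,"offset":[0,0,0],"rot":[0,0,0]},{"jaw":0.0,"offset":[0,0,0],"rot":[0,0,0]},{"jaw":0.0,"offset":[0,0,0],"rot":[0,0,0]},{"jaw":0.0,"offset":[0,0,0],"rot":[0,0,0]}]'

```text
time_s: 30.02
eef_pos: [0.4364, -0.2302, 0.2497]
eef_rot: [-0.191, 0.634, 0.718, -0.218]
wrist_force: [6.4, -3.7, -3.9]
opening: 0.099
grasp_force: 60.1
```

```bash
python3 - <<'E'
from h import *
im,d=snap('top');im2,d2=snap('side')
for n,dd in(('top',d),('side',d2)):
    W=cloud(n,dd)
    for r in find(n,'wheel1',W,6): print(n,r[:4])
a=cv2.resize(im[100:290,340:460],(380,600),interpolation=cv2.INTER_CUBIC);b=cv2.resize(im2[140:280,260:360],(420,600),interpolation=cv2.INTER_CUBIC)
cv2.imwrite('pics/c7.png',np.hstack([a,b])[:,:,::-1])
E
python3 arc.py -4 8
```

```text
top (0.57, array([403., 136.]), np.int64(88), array([ 0.8242, -0.2116,  0.0608]))
top (0.45, array([407., 142.]), np.int64(73), array([ 0.7924, -0.2183,  0.0764]))
side (0.54, array([348., 185.]), np.int64(753), array([ 0.5696, -0.2096,  0.1794]))
[ 0.4364 -0.2302  0.2497] [ 0.634  0.718 -0.218 -0.191]
[ 0.1  1.4 16.9] [-4.   -0.02  0.02] [ 0.428 -0.231  0.235]
[ 0.1  1.4 16.9] [-4.   -0.02  0.02] [ 0.421 -0.232  0.219]
[ 0.1  1.4 16.9] [-4.   -0.02  0.02] [ 0.415 -0.233  0.203]
[ 0.1  1.4 16.9] [-4.   -0.02  0.02] [ 0.41  -0.233  0.187]
[ 0.1  1.4 16.9] [-4.   -0.02  0.02] [ 0.407 -0.234  0.171]
[ 0.1  1.4 16.9] [-4.   -0.02  0.02] [ 0.404 -0.234  0.154]
[ 0.1  1.4 16.9] [-4.   -0.02  0.02] [ 0.403 -0.234  0.137]
[ 0.1  1.4 16.9] [-4.   -0.02  0.02] [ 0.402 -0.234  0.12 ]
```

View pics/c7.png

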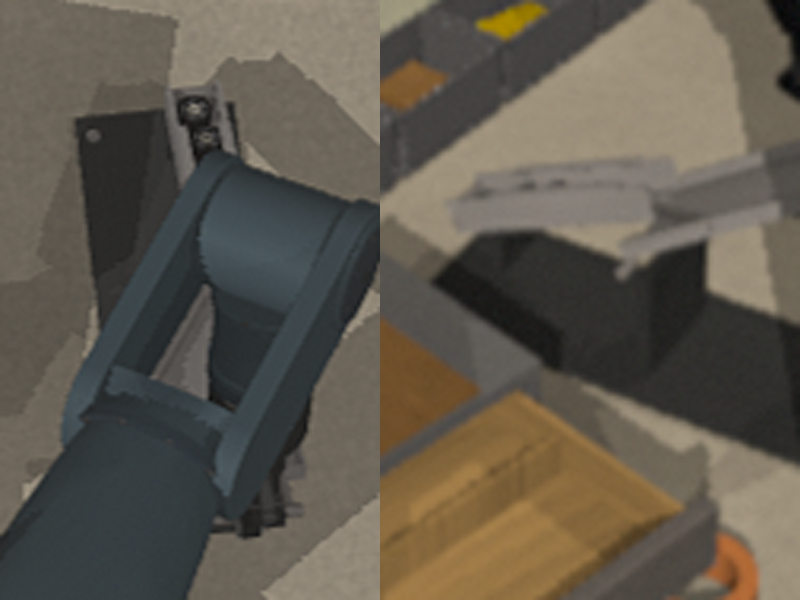

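The picture shows two wheels in the groove at (195,105) and (207,138), and the third is probably hidden under the arm. I'll lower the tray and then check.

apply_moves --moves '[{"jaw":0.0,"offset":[0,0,0],"rot":[0,0,0]},{"jaw":0.0,"offset":[0,1.4,17],"rot":[-4,0,0]},{"jaw":0.0,"offset":[0,1.4,17],"rot":[-4,0,0]},{"jaw":0.0,"offset":[0,1.4,17],"rot":[-4,0,0]},{"jaw":0.0,"offset":[0,1.4,17],"rot":[-4,0,0]}]'

```text
time_s: 30.85
eef_pos: [0.4099, -0.2336, 0.1878]
eef_rot: [-0.099, 0.654, 0.741, -0.115]
wrist_force: [7.6, -2.7, -1.3]
opening: 0.097
grasp_force: 60.4
```

apply_moves --moves '[{"jaw":0.0,"offset":[0,1.4,17],"rot":[-4,0,0]},{"jaw":0.0,"offset":[0,1.4,17],"rot":[-4,0,0]},{"jaw":0.0,"offset":[0,1.4,17],"rot":[-4,0,0]},{"jaw":0.0,"offset":[0,1.4,17],"rot":[-4,0,0]},{"jaw":0.0,"offset":[0,0,0],"rot":[0,0,0]}]'

```text
time_s: 31.48
eef_pos: [0.4016, -0.2346, 0.1202]
eef_rot: [-0.008, 0.663, 0.749, -0.011]
wrist_force: [10.3, -0.9, -5.1]
opening: 0.107
grasp_force: 60.0
```

apply_moves --moves '[{"jaw":0.0,"offset":[0,0,5],"rot":[-1,0,0]},{"jaw":0.0,"offset":[0,0,4],"rot":[-0.7,0,0]},{"jaw":0.0,"offset":[0,0,1],"rot":[0,0,0]},{"jaw":0.0,"offset":[0,0,0],"rot":[0,0,0]},{"jaw":0.0,"offset":[0,0,0],"rot":[0,0,0]}]'

```text
time_s: 32.1
eef_pos: [0.4019, -0.2347, 0.1128]
eef_rot: [0.002, 0.662, 0.749, -0.001]
wrist_force: [2.0, 3.7, 14.6]
opening: 0.106
grasp_force: 62.3
```

apply_moves --moves '[{"jaw":0.35,"offset":[0,0,0],"rot":[0,0,0]},{"jaw":0.35,"offset":[0,0,0],"rot":[0,0,0]},{"jaw":0.35,"offset":[0,0,-30],"rot":[0,0,0]},{"jaw":0.35,"offset":[0,0,-60],"rot":[0,0,0]},{"jaw":0.35,"offset":[0,-60,-30],"rot":[0,0,0]}]'

```text
time_s: 32.72
eef_pos: [0.3465, -0.2417, 0.2312]
eef_rot: [0.001, 0.661, 0.751, -0.002]
wrist_force: [-0.9, -2.1, 0.3]
opening: 0.354
grasp_force: 0.0
```

apply_moves --moves '[{"jaw":0.0,"offset":[60,0,0],"rot":[0,0,3]},{"jaw":0.0,"offset":[60,0,0],"rot":[0,0,3]},{"jaw":0.0,"offset":[60,0,0],"rot":[0,0,3]},{"jaw":0.0,"offset":[60,0,0],"rot":[0,0,3]},{"jaw":0.0,"offset":[0,0,0],"rot":[0,0,0]}]'

```text
time_s: 33.35
eef_pos: [0.333, 0.0027, 0.2274]
eef_rot: [-0.002, 0.734, 0.679, -0.002]
wrist_force: [0.3, -1.0, -0.2]
opening: -0.0
grasp_force: 0.0
```

Run:
```python
from h import *
im,d=snap('top');W=cloud('top',d)
for r in find('top','wheel1',W,6): print(r[:4])
a=cv2.resize(im[110:290,340:460],(400,600),interpolation=cv2.INTER_CUBIC);cv2.imwrite('pics/c8.png',a[:,:,::-1])
a=np.radians(6.8);X=np.array([np.cos(a),np.sin(a)]);Y=np.array([-X[1],X[0]]);L=np.array([.6438,-.2049])
l=(W[...,:2]-L)@np.c_[X,Y]
for s in(-.18,-.15,-.12,-.1):
    m=(abs(l[...,0]-s)<.01)&(abs(l[...,1])<.04)&(W[...,2]>.05);print(s,np.round(np.median(W[m][:,2]),4))
print(pose()[0])
```

```text
(0.6, array([401., 138.]), np.int64(86), array([ 0.8239, -0.2096,  0.0609]))
(0.53, array([407., 152.]), np.int64(115), array([ 0.7609, -0.2231,  0.0881]))
-0.18 0.1262
-0.15 0.1263
-0.12 0.1258
-0.1 0.126
[ 0.33366872 -0.00095525  0.22761323]
```

View pics/c8.png

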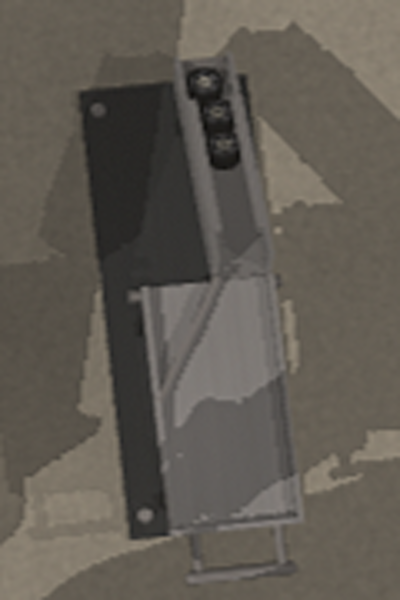

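The picture shows all three wheels in single file at the bottom of the groove, at (205,82), (216,113) and (224,148). The tray is level, with its floor at 126 mm throughout. Now push the drawer shut on its bar.

Run:
```python
from h import *
plan([([.3264,.2566,.225],82.2),([.3264,.2566,.145],82.2)],step=55)
```

```text
[51, -6, 0] [-0.1, 0.0, 0.6]
[51, -6, 1] [-0.1, 0.0, 0.6]
[51, -7, 0] [-0.1, 0.0, 0.6]
[51, -7, 1] [-0.1, 0.0, 0.6]
[51, -8, 0] [-0.1, 0.0, 0.6]
-- [0.326 0.256 0.225] 5
[0, 0, 40] [0.1, 0.0, 0.0]
[1, 0, 40] [0.1, 0.0, 0.0]
-- [0.326 0.257 0.145] 7
```

apply_moves --moves '[{"jaw":0.0,"offset":[51,-6,0],"rot":[0,0,0.6]},{"jaw":0.0,"offset":[51,-6,1],"rot":[0,0,0.6]},{"jaw":0.0,"offset":[51,-7,0],"rot":[0,0,0.6]},{"jaw":0.0,"offset":[51,-7,1],"rot":[0,0,0.6]},{"jaw":0.0,"offset":[51,-8,0],"rot":[0,0,0.6]}]'

```text
time_s: 34.08
eef_pos: [0.3285, 0.2557, 0.2254]
eef_rot: [-0.001, 0.755, 0.655, -0.002]
wrist_force: [1.0, -0.4, 1.0]
opening: 0.003
grasp_force: 0.0
```

apply_moves --moves '[{"jaw":0.0,"offset":[0,0,0],"rot":[0,0,0]},{"jaw":0.0,"offset":[0,0,40],"rot":[0,0,0]},{"jaw":0.0,"offset":[0,0,40],"rot":[0,0,0]},{"jaw":0.0,"offset":[0,0,0],"rot":[0,0,0]},{"jaw":0.0,"offset":[0,10,0],"rot":[0,0,0]}]'

```text
time_s: 34.7
eef_pos: [0.3381, 0.2534, 0.1467]
eef_rot: [-0.001, 0.755, 0.656, -0.002]
wrist_force: [0.1, 0.2, -0.0]
opening: 0.0
grasp_force: 0.0
```

apply_moves --moves '[{"jaw":0.0,"offset":[0,15,0],"rot":[0,0,0]},{"jaw":0.0,"offset":[0,25,0],"rot":[0,0,0]},{"jaw":0.0,"offset":[0,30,0],"rot":[0,0,0]},{"jaw":0.0,"offset":[0,30,0],"rot":[0,0,0]},{"jaw":0.0,"offset":[0,25,0],"rot":[0,0,0]}]'

```text
time_s: 35.33
eef_pos: [0.4632, 0.2367, 0.1463]
eef_rot: [-0.001, 0.754, 0.657, -0.001]
wrist_force: [-2.0, 0.3, 1.4]
opening: -0.005
grasp_force: 0.9
```

apply_moves --moves '[{"jaw":0.0,"offset":[0,18,0],"rot":[0,0,0]},{"jaw":0.0,"offset":[0,14,0],"rot":[0,0,0]},{"jaw":0.0,"offset":[0,8,0],"rot":[0,0,0]},{"jaw":0.0,"offset":[0,3,0],"rot":[0,0,0]},{"jaw":0.0,"offset":[0,0,0],"rot":[0,0,0]}]'

```text
time_s: 35.95
eef_pos: [0.5029, 0.2315, 0.1447]
eef_rot: [-0.001, 0.754, 0.657, -0.002]
wrist_force: [-0.1, 0.1, -0.0]
opening: 0.001
grasp_force: 0.0
```

apply_moves --moves '[{"jaw":0.0,"offset":[0,2,0],"rot":[0,0,0]},{"jaw":0.0,"offset":[0,2,0],"rot":[0,0,0]},{"jaw":0.0,"offset":[0,2,0],"rot":[0,0,0]},{"jaw":0.0,"offset":[0,1,0],"rot":[0,0,0]},{"jaw":0.0,"offset":[0,0,0],"rot":[0,0,0]}]'

```text
time_s: 36.58
eef_pos: [0.5074, 0.2308, 0.1445]
eef_rot: [-0.003, 0.754, 0.657, -0.004]
wrist_force: [-11.1, 0.3, 7.1]
opening: -0.007
grasp_force: 5.7
```

apply_moves --moves '[{"jaw":0.0,"offset":[0,1,0],"rot":[0,0,0]},{"jaw":0.0,"offset":[0,1,0],"rot":[0,0,0]},{"jaw":0.0,"offset":[0,0,0],"rot":[0,0,0]},{"jaw":0.0,"offset":[0,0,0],"rot":[0,0,0]},{"jaw":0.0,"offset":[0,0,0],"rot":[0,0,0]}]'

```text
time_s: 37.2
eef_pos: [0.5075, 0.2308, 0.1444]
eef_rot: [-0.005, 0.754, 0.657, -0.006]
wrist_force: [-18.6, 0.7, 12.2]
opening: -0.003
grasp_force: 9.5
```

apply_moves --moves '[{"jaw":0.0,"offset":[0,-5,0],"rot":[0,0,0]},{"jaw":0.0,"offset":[0,-40,0],"rot":[0,0,0]},{"jaw":0.0,"offset":[0,-40,-20],"rot":[0,0,0]},{"jaw":0.0,"offset":[-30,0,-50],"rot":[0,0,0]},{"jaw":0.0,"offset":[-60,0,0],"rot":[0,0,0]}]'

```text
time_s: 37.83
eef_pos: [0.4185, 0.1532, 0.2197]
eef_rot: [0.002, 0.753, 0.658, 0.002]
wrist_force: [1.5, -0.7, 0.8]
opening: 0.003
grasp_force: 0.0
```

apply_moves --moves '[{"jaw":0.0,"offset":[-60,0,0],"rot":[0,0,0]},{"jaw":0.0,"offset":[-60,-10,0],"rot":[0,0,0]},{"jaw":0.0,"offset":[-40,-20,0],"rot":[0,0,0]},{"jaw":0.0,"offset":[0,0,0],"rot":[0,0,0]},{"jaw":0.0,"offset":[0,0,0],"rot":[0,0,0]}]'

```text
time_s: 38.45
eef_pos: [0.3646, -0.0017, 0.216]
eef_rot: [-0.001, 0.754, 0.656, -0.002]
wrist_force: [0.1, 0.1, -0.1]
opening: -0.0
grasp_force: 0.0
```

Run:
```python
from h import *
a=np.radians(-7.8);X=np.array([np.cos(a),np.sin(a)]);Y=np.array([-X[1],X[0]])
for n in('top','side'):
    im,d=snap(n,n+'9.png');W=cloud(n,d);p=W.reshape(-1,3);l=(p[:,:2]-[.684,.207])@np.c_[X,Y]
    m=(p[:,2]>.15)&(p[:,2]<.18)&(l[:,0]>-.19)&(l[:,0]<-.14)&(abs(l[:,1])<.075);q=l[m]
    print(n,m.sum(),np.round(np.percentile(q,[2,20,50,80],axis=0)*1000)[:,0])
    for r in find(n,'wheel1',W,5): print(r[:4])
im=cv2.imread('pics/top9.png');cv2.imwrite('pics/c9.png',cv2.resize(im[100:300,150:460],None,fx=2.5,fy=2.5,interpolation=cv2.INTER_CUBIC))
```

```text
top 226 [-161. -159. -156. -152.]
(0.67, array([406., 143.]), np.int64(78), array([ 0.7949, -0.2184,  0.0751]))
(0.6, array([406., 155.]), np.int64(110), array([ 0.7602, -0.2241,  0.0887]))
(0.51, array([400., 136.]), np.int64(93), array([ 0.824 , -0.21  ,  0.0609]))
side 194 [-165. -162. -159. -155.]
(0.65, array([214., 398.]), np.int64(1031), array([0.4395, 0.5348, 0.0099]))
```

View pics/c9.png

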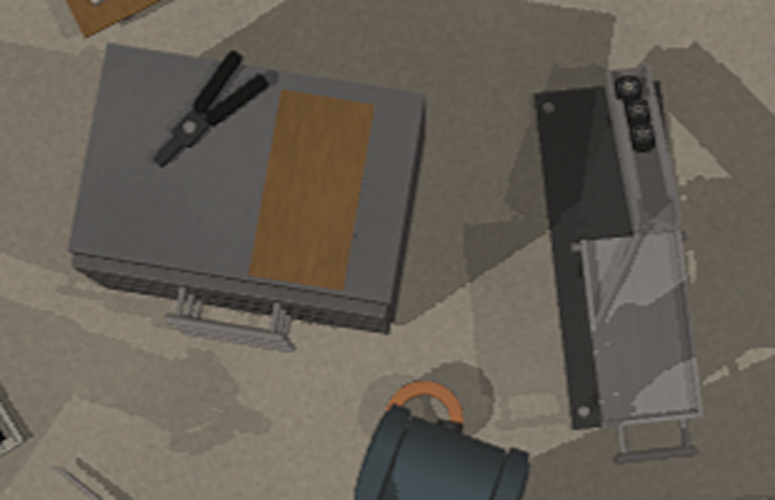

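The drawer is against its stop and its gap has closed, and the three wheels are in the groove at (628,87), (637,110) and (643,135). The tray is level and the robot is clear of everything.

```bash
python3 -c "
from bench import ctrl
print(ctrl.hand_in())"
```

```text
the job is handed in; nothing more can be done
None
```

I laid the three wheels in this run in one row in the tray and ran them into the grooved rail in single file. I then lowered the tray to level, pushed the drawer against its stop, and handed the job in at about 38 s; no score came back.

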